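Press the bushings into the clamp spools on the treadle press

ROBOT

A 6-joint arm with a two-finger parallel gripper is mounted at the origin on the work surface. World frame = base frame: x ahead of the robot, y to its left, z up, the work surface at z = 0. Lengths are in m, angles in degrees, forces in N, time in s.
With the tool pointing down it reaches from about 0.4 to 0.825 m from the base axis. Payload 7 kg.
Tool frame: the origin (TCP) lies between the finger pads; the fingertips stand 22 mm ahead of it and the grasp point (between the pads) lies 3 mm ahead of it; z points along the fingers, y is the line along which they close (so a half turn about z gives the same grasp; the last joint's range is limited). The gripper opens to 88 mm and grips with 3 to 60 N. Pads are 19 mm wide; open, the fingers measure 130 mm over their backs; the gripper's body (78 mm by 193 mm) begins 47 mm behind the grasp point.
Start: joints at [-58.894, 20.546, 0.682, 0, -70.136, -16.507], TCP at [0.17, -0.653, 0.249] pointing down, gripper open.
Joint ranges: [-176.03, 176.03], [-82.01, 121.73], [-58.28, 71.71], [-173.87, 95.51], [-174.79, -0.11], [-173.66, 173.66]. Speed limits (degrees/s): [136.94, 136.94, 172.46, 180, 180, 180].

INTERFACE

Orientations are given as [roll, pitch, yaw] about the fixed x, y, z axes, in that order (R = Rz(yaw) Ry(pitch) Rx(roll)).
In Python, from plant import r, vision gives the robot as it stands.
- The arm moves only by the shell command python3 -m pendant 'ROWS' [FORCE]. ROWS is JSON, a list that holds one entry, the list of rows, each a list of 7 numbers: the shift along the tool's x, y, z scaled (see below), then the turn, a rotation vector about the tool's x, y, z scaled (see below), then the opening, from -1 (shut) to 1 (fully open). In form: [[[x, y, z, wx, wy, wz, fingers], ...]]. A call has exactly 8 rows; each row shifts and turns the commanded pose from where the row before left it, along the tool's axes as they then stand; what a row does not reach is not made up. The controller multiplies each number of a shift by 20 mm and each number of a turn by 4 degrees. A row lasts 1/10 s, in which the tool goes at most 50 mm and 8.59 degrees, less where a joint would pass 70% of its speed; a pose out of reach is approached as far as the arm can. A call with a number of a shift or a turn outside -1 to 1 is refused whole. A call with a gripper value outside its range is refused whole. The fingers move at their own pace and stop on an object; FORCE is the grip in N (left out, the last holds). Time passes only in rows, so rows that do not move let the fingers close, or fill a call up. It gives the time, the measured TCP pose, the force, the opening and the grip force at its end, in the units of the state.
- r.get_state(): the state, without advancing time (a new reading comes with each control period).
- vision.capture(name): name is "side" or "top" or "wrist"; returns a dict with "frame" (400x640x3 uint8, blue, green, red), "depth" (400x640 float32, m along the optical axis (not along the pixel's ray), 0 where there is no reading), "camera_matrix" (3x3 intrinsics, pixels), "extrinsics" (4x4, takes a point from world to camera coordinates); the wrist camera has in their place "hand_eye" (4x4, takes a point from camera to tool coordinates, whose origin is the TCP and whose axes are the flange's). Camera axes: x right, y up, looking along -z (the intrinsics and any distortion apply to the point x, -y, -z); pixel columns grow to the right and rows downward; lengths in m; the calibration is good to about 2 mm. A picture is of the moment at which its call begins: read the wrist's pose just before it.
- r.close_job(): hands the job in; it is judged then, once.
The state is a dict: "time_s": time; "joints": joint angles; "qd": joint speeds; "joint_torque": joint torques, N m; "tcp_pos": TCP position; "eef_rot": TCP orientation; "contact_force": force on the tool from outside, world axes, zero at the start; "moment": the same for the moment, N m; "gripper_width": finger opening in m; "gripper_force": force on a finger pad.
Only numpy, scipy, OpenCV 4.12 (cv2) and the standard library are available. Lean on these libraries where they do the work, as an engineer would, in place of code of your own. Each camera call takes 0.05 s, during which the arm holds its last target. There are 200 camera calls.

TASK

Press the brass bushings home in the two or three beech clamp spools, using the small swing-arm treadle press: swing the press arm well clear of the nest, stand every spool in a recess of the nest with its bushing up, swing the arm back over them against its stop, press the pedal right down to its stop, and let it up again. Then swing the arm well clear once more and move the spools into the wooden tray, all standing upright, leaving the arm clear. Do not disturb the mug, the glue jar or the finger plane.

Things in the scene. Friction and masses are not known exactly. Their poses are not given: they have to be found in the camera images.
- press: Green bench press, fixed. Origin on the bench under the middle nest recess; its +x points away from the operator to its column (at x = +120 mm), +y to the left, z up. Flat bed 280 x 124 mm (x -110 to +170), its top 26 mm above the bench. The pedal juts out to the right (-y). Pressing the pedal draws column and arm straight down, 11.5 mm at full travel, wherever the arm is swung.
- nest1 (a point): centre of the floor of the recess nearest the operator (press x = -46 mm), otherwise as nest2
- nest2 (a point): Centre of the floor of the middle recess; axes as the press. The nest is a plywood block 142 x 56 mm let in flush with the bed, its top 26 mm above the bench, with three round recesses in a row along press x: 40 mm wide, 6 mm deep, floors 20 mm above the bench.
- nest3 (a point): centre of the floor of the recess nearest the column (press x = +46 mm), otherwise as nest2
- press_arm (a joint): Swing of the press arm about its upright column, rad. 0 = over the nest, on its stop (arm along press -x from the column, over all three recesses); grows as the handle end swings to the left (press +y), to a stop at 1.7. At 1.5 the nest is fully open from above; well clear is above 1.25, over is below 0.06. It stays where it is left; about 1 N at the handle moves it.
- press_pivot (a point): Point on the column axis at the height of the handle's grip point. The green arm reaches from the column to the handle: 32 to 36 mm wide (hub at the column 50 mm across), with the pedal up from 56 mm (steel pressing face underneath) to 78 mm above the bench (hub top 82, steel cap 88).
- press_handle (a point): Grip point of the arm's handle: an upright round black post, 22 mm across, on top of the arm's free end, 214 mm from the column axis. The post rises from 78 to 126 mm above the bench; this point is on its axis, 108 mm above the bench (pedal up).
- pedal (a joint): Angle of the spring pedal, rad: 0 = up (at rest), 0.30 = down on its stop. It springs back by itself when let go. Down at the stop counts from 0.28, up below 0.05. The pad goes about 25 mm down and takes 10 to 20 N at its centre.
- pedal_pad (a point): Centre of the top of the pedal's rubber pad, 82 mm (along press x) by 50 mm. The hinge line runs along press x, 67 mm right of the press's centre line and 30 mm above the bench; the pad centre is 85 mm out from it. At rest the pad centre is 65 mm above the bench and the pad tilted 0.3 rad, outer edge up; at the stop it is level and 40 mm above the bench.
- tray: Dark wooden tray, fixed, 240 mm (its x) x 140 mm (its y) outside, walls 7 mm thick and 18 mm high. Origin under its centre on the bench; its inner floor is 7 mm above the bench.
- mug: blue mug, 76 mm across, 88 mm tall, a bystander; origin under its centre
- glue_jar: amber glue jar with a white cap, 64 mm across, 75 mm tall, a bystander; origin under its centre
- finger_plane: small brass finger plane, 58 x 26 mm, 36 mm tall, a bystander; origin under its centre
- spool1: Round beech clamp spool, 36 mm across, 22 mm high, cork face underneath, loose on the bench at the start. Origin: centre of its underside, z up. A brass bushing (flange 19 mm across, 2.5 mm thick) stands in its top; the flange's top is 30.5 mm above the spool's underside before pressing, 24.5 mm when fully home. One of the three spools may be absent (None).
- bushing1 (a joint): how far the bushing of spool 1 is pressed in, m: 0 = standing 6 mm proud, 0.006 = fully home; home enough from 0.0045 (the press, at full pedal, brings it to about 0.0055). It takes about 4 N to move and stays put.
- spool2: Round beech clamp spool, 36 mm across, 22 mm high, cork face underneath, loose on the bench at the start. Origin: centre of its underside, z up. A brass bushing (flange 19 mm across, 2.5 mm thick) stands in its top; the flange's top is 30.5 mm above the spool's underside before pressing, 24.5 mm when fully home. One of the three spools may be absent (None).
- bushing2 (a joint): how far the bushing of spool 2 is pressed in, m: 0 = standing 6 mm proud, 0.006 = fully home; home enough from 0.0045 (the press, at full pedal, brings it to about 0.0055). It takes about 4 N to move and stays put.
- spool3: Round beech clamp spool, 36 mm across, 22 mm high, cork face underneath, loose on the bench at the start. Origin: centre of its underside, z up. A brass bushing (flange 19 mm across, 2.5 mm thick) stands in its top; the flange's top is 30.5 mm above the spool's underside before pressing, 24.5 mm when fully home. One of the three spools may be absent (None).
- bushing3 (a joint): how far the bushing of spool 3 is pressed in, m: 0 = standing 6 mm proud, 0.006 = fully home; home enough from 0.0045 (the press, at full pedal, brings it to about 0.0055). It takes about 4 N to move and stays put.
Things that resemble listed ones, but are neither listed nor needed, are in the scene too. Leave any pink look-alike of the spool2 alone. What is shaped like the spool1 but green is not meant.

How it is judged (in metres and radians):
On the way, in this order (a step that is already met when the one before it is completed fails the run):
1. the press arm is swung well clear of the nest (above 1.25 rad) (value of joint press_arm above 1.25 rad), for 0.2 s.
2. every spool stands in a recess of the nest, seated on its floor (x of spool1 in the frame of nest2 between -0.08 and 0.08 m and y of spool1 in the frame of nest2 between -0.006 and 0.006 m and z of spool1 in the frame of nest2 between -0.003 and 0.003 m and angle between each of spool1, spool2, spool3's own z axis and vertical below 0.1 rad and x of spool2 in the frame of nest2 between -0.08 and 0.08 m and y of spool2 in the frame of nest2 between -0.006 and 0.006 m and z of spool2 in the frame of nest2 between -0.003 and 0.003 m and x of spool3 in the frame of nest2 between -0.08 and 0.08 m and y of spool3 in the frame of nest2 between -0.006 and 0.006 m and z of spool3 in the frame of nest2 between -0.003 and 0.003 m), for 0.2 s.
3. the arm is swung back over the nest against its stop (below 0.06 rad), the bushings still standing proud (value of joint press_arm below 0.06 rad and value of joint each of bushing1, bushing2, bushing3 below 0.003 m), for 0.2 s.
4. the pedal is pressed down to its stop (above 0.28 rad) with the arm over the nest, and every bushing is pressed in by more than 4.5 mm (value of joint pedal above 0.28 rad and value of joint press_arm below 0.06 rad and value of joint each of bushing1, bushing2, bushing3 above 0.0045 m), for 0.2 s.
5. the pedal is up again (below 0.05 rad) and the arm is swung well clear (above 1.25 rad) (value of joint pedal below 0.05 rad and value of joint press_arm above 1.25 rad), for 0.2 s.
At the end, for the whole second after the job is handed in: Every spool stands upright (within 0.12 rad) and at rest on the tray's floor, inside its walls, with its bushing pressed in by more than 4.5 mm of 6; the pedal is up (below 0.05 rad) and the arm is swung clear (above 1.25 rad) (all of step 5 and x of spool1 in the frame of tray between -0.1 and 0.1 m and y of spool1 in the frame of tray between -0.052 and 0.052 m and z of spool1 in the frame of tray between 0 and 0.013 m and angle between each of spool1, spool2, spool3's own z axis and vertical below 0.12 rad and linear speed of each of spool1, spool2, spool3 below 0.02 m/s and x of spool2 in the frame of tray between -0.1 and 0.1 m and y of spool2 in the frame of tray between -0.052 and 0.052 m and z of spool2 in the frame of tray between 0 and 0.013 m and x of spool3 in the frame of tray between -0.1 and 0.1 m and y of spool3 in the frame of tray between -0.052 and 0.052 m and z of spool3 in the frame of tray between 0 and 0.013 m and value of joint each of bushing1, bushing2, bushing3 above 0.0045 m); the robot touches nothing.
It fails at once if the mug is moved by more than 30 mm or tipped (distance of mug from where it was at the start of the episode above 0.03 m or angle between mug's own z axis and vertical above 0.3 rad).
It fails at once if the glue jar is moved by more than 30 mm or tipped (distance of glue_jar from where it was at the start of the episode above 0.03 m or angle between glue_jar's own z axis and vertical above 0.3 rad).
It fails at once if the finger plane is moved by more than 30 mm or tipped (distance of finger_plane from where it was at the start of the episode above 0.03 m or angle between finger_plane's own z axis and vertical above 0.3 rad).
Of spool1, spool2, spool3 only 2 to 3 are there at a start; the rules pass over those that are not, and their reading is None.
At some moment in a run one of spool1, spool2, spool3 may be knocked a few centimetres aside while the robot is not near it.
It also fails if it takes over 210 s, if anything falls off the work surface, if the arm or the gripper's body presses on something with over 40 N, if the wrist force passes 120 N, or if a joint passes its speed limit or range.

## Working session

There is one attempt and no reset: what is moved stays moved. The work goes in short steps, Python scripts to look and compute and a shell command to move; the robot and the scene stay as the last step left them, time stands still between calls to the robot, and variables do not carry over. Pictures are saved under pics/ and viewed, at most 14 in all, crops included, and the job is handed in when it is done.

```bash
ls; mkdir -p pics; cat > h.py <<'E'
import numpy as np, cv2
from plant import r, vision
from scipy.spatial.transform import Rotation as R
def cap(n):
    s=r.get_state(); c=vision.capture(n); c['s']=s
    if n=='wrist':
        T=np.eye(4); T[:3,:3]=R.from_euler('xyz',s['eef_rot'],degrees=True).as_matrix(); T[:3,3]=s['tcp_pos']
        c['T']=T@np.array(c['hand_eye'])
    else: c['T']=np.linalg.inv(np.array(c['extrinsics']))
    return c
def pts(c):
    d=c['depth']; K=np.array(c['camera_matrix']); v,u=np.mgrid[:d.shape[0],:d.shape[1]]
    x=(u-K[0,2])/K[0,0]*d; y=(v-K[1,2])/K[1,1]*d
    P=np.stack([x,-y,-d],-1)@c['T'][:3,:3].T+c['T'][:3,3]; P[d==0]=np.nan
    return P
def ray(c,u,v,z):  # intersect with plane z
    K=np.array(c['camera_matrix']); p=np.array([(u-K[0,2])/K[0,0],-(v-K[1,2])/K[1,1],-1.])
    D=c['T'][:3,:3]@p; o=c['T'][:3,3]; return o+D*(z-o[2])/D[2]
E
python3 - <<'E'
from h import *
import pickle
print(r.get_state())
for n in('top','side'):
    c=cap(n); cv2.imwrite(f'pics/{n}0.png',c['frame']); pickle.dump(c,open(f'{n}0.pkl','wb'))
    print([k for k in c],c['T'].round(3),c['camera_matrix'])
E
```

```text
pics
{'time_s': 0.0, 'joints': array([-5.88926761e+01,  2.05906423e+01,  6.31793535e-01, -2.30496291e-02,
       -7.01353461e+01, -1.65046077e+01]), 'qd': array([-0.01618576,  0.04396998, -0.00648263, -0.08666799, -0.08585523,
       -0.01860332]), 'joint_torque': array([-1.87415446e-05, -5.82722068e+01,  2.93061233e+01,  6.99689895e+00,
        6.94057730e-03, -1.61921876e-04]), 'tcp_pos': array([ 0.17001898, -0.65274445,  0.24760735]), 'eef_rot': array([ 1.79903530e+02, -5.98791773e-03, -1.65405129e+02]), 'contact_force': array([ 0.68449627, -0.52877505, -0.20910274]), 'moment': array([ 0.06919997, -0.028358  ,  0.01985705]), 'gripper_force': 0.0, 'gripper_width': 0.08767820426792533}
['frame', 'depth', 'camera_matrix', 'extrinsics', 's', 'T'] [[ 0.018  0.985 -0.171  0.372]
 [-1.     0.02   0.009  0.039]
 [ 0.012  0.171  0.985  1.176]
 [ 0.     0.     0.     1.   ]] [[488.19935154   0.         323.31397016]
 [  0.         488.19935154 198.50014534]
 [  0.           0.           1.        ]]
['frame', 'depth', 'camera_matrix', 'extrinsics', 's', 'T'] [[-0.953  0.164 -0.256  0.241]
 [-0.304 -0.544  0.782  0.955]
 [-0.011  0.823  0.568  0.764]
 [ 0.     0.     0.     1.   ]] [[459.37849785   0.         312.75830812]
 [  0.         459.37849785 197.24755566]
 [  0.           0.           1.        ]]
```

View pics/top0.png

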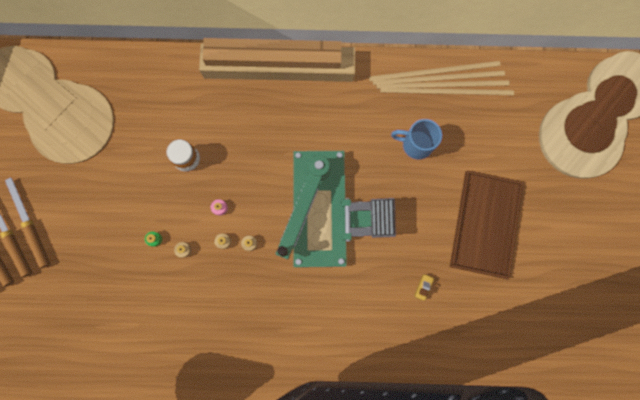

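View pics/side0.png

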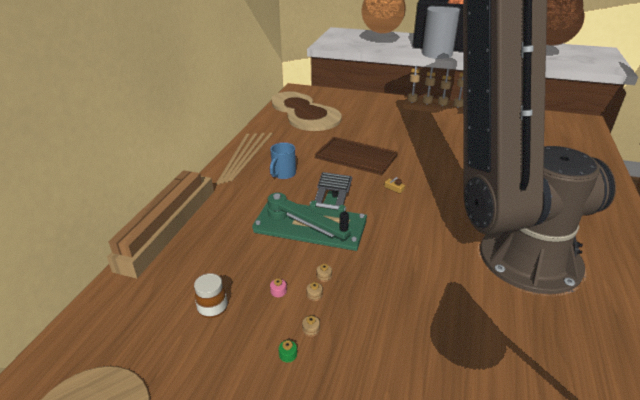

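Top view: three beech spools at (182,250), (222,241) and (249,243). The pink one at (219,207) and green one at (153,239) are decoys. Press bed is at (320,210) with column (320,165), handle (283,252) and the pedal pad at (383,217). Tray is at (487,224), mug (423,139), jar (183,155), plane (425,287). The side view shows the same five spool-like objects.

```bash
python3 - <<'E'
from h import *
import pickle
c=pickle.load(open('top0.pkl','rb')); P=pts(c); f=c['frame']; hsv=cv2.cvtColor(f,cv2.COLOR_BGR2HSV)
s2=pickle.load(open('side0.pkl','rb')); P2=pts(s2)
print('table z',np.nanmedian(P[300:340,250:350,2]))
def blob(P,u,v,rad,z0,z1):
    p=P[v-rad:v+rad,u-rad:u+rad].reshape(-1,3); p=p[(p[:,2]>z0)&(p[:,2]<z1)]; return p
for n,u,v in(('A',182,250),('B',222,241),('C',249,243),('pink',219,207),('green',153,239)):
    p=blob(P,u,v,10,.012,.05); q=blob(P,u,v,10,.026,.05); print(n,p[:,:2].mean(0).round(4),p[:,2].max().round(4),len(p),q.mean(0).round(4) if len(q) else'', ray(c,u,v,.03).round(4))
for n,u,v in(('A',311,325),('B',314,290),('C',324,271)):
    p=blob(P2,u,v,12,.012,.05);q=blob(P2,u,v,12,.026,.05);print('side',n,p[:,:2].mean(0).round(4),p[:,2].max(),q.mean(0).round(4))
# bed
m=((hsv[...,0]>60)&(hsv[...,0]<95)&(hsv[...,1]>80))
b=np.zeros_like(m); b[140:280,285:355]=1
zb=P[...,2]; 
q=P[b&(zb>.018)&(zb<.034)]; print('bed',cv2.minAreaRect(q[:,:2].astype(np.float32)),np.median(q[:,2]))
q=P[b&(zb>.045)&(zb<.1)]; print('arm',cv2.minAreaRect(q[:,:2].astype(np.float32)))
q=P[b&(zb>.1)&(zb<.15)]; print('handle',q.mean(0) if len(q) else '',len(q))
q=P[b&m&(zb>.075)]; print('hub', q[q[:,0]>.5].mean(0))
t=np.zeros_like(m); t[160:290,440:540]=1
q=P[t&(zb>.005)&(zb<.05)]; print('tray',cv2.minAreaRect(q[:,:2].astype(np.float32)),len(q))
pp=np.zeros_like(m); pp[190:245,369:400]=1
q=P[pp&(zb>.04)&(zb<.1)];print('pad',cv2.minAreaRect(q[:,:2].astype(np.float32)),q.mean(0))
for n,u,v in(('mug',423,139),('jar',183,155),('plane',425,287)):
    q=blob(P,u,v,25,.015,.12); print(n,cv2.minAreaRect(q[:,:2].astype(np.float32)),q[:,2].max())
for n,(u,v) in dict(bolt1=(297,155),bolt2=(341,155),b3=(298,262),b4=(342,262)).items(): print(n,ray(c,u,v,.026).round(4))
E
```

```text
table z -0.00035979367632599235
A [0.4452 0.3574] 0.0358 195 [0.4457 0.3596 0.0305] [0.4429 0.356  0.03  ]
B [0.4664 0.2645] 0.0374 189 [0.4676 0.2655 0.0306] [0.4656 0.2641 0.03  ]
C [0.4629 0.2022] 0.0349 184 [0.4636 0.2032 0.0302] [0.4621 0.2008 0.03  ]
pink [0.5473 0.2778] 0.0342 182 [0.5472 0.2795 0.0297] [0.5459 0.2754 0.03  ]
green [0.4691 0.4292] 0.0337 196 [0.4694 0.4304 0.0297] [0.4673 0.4252 0.03  ]
side A [0.4421 0.3673] 0.033869507476468774 [0.4442 0.3633 0.0296]
side B [0.4641 0.274 ] 0.03142129278039185 [0.466  0.2695 0.0292]
side C [0.4605 0.2116] 0.0317433102221768 [0.4621 0.2077 0.0295]
bed ((0.551091730594635, 0.02806493267416954), (0.2793055772781372, 0.1453116536140442), 1.6233025789260864) 0.025584554971669227
arm ((0.5482484698295593, 0.08090980350971222), (0.05259126424789429, 0.24873510003089905), 66.87783813476562)
handle [0.43934481 0.10853915 0.11952912] 19
hub [0.58385738 0.06276214 0.07953748]
tray ((0.5323196649551392, -0.3748544156551361), (0.24099203944206238, 0.309253454208374), 87.64122009277344) 4963
pad ((0.5246990323066711, -0.10735015571117401), (0.09092499315738678, 0.05850816145539284), 0.37926074862480164) [ 0.52354284 -0.10740658  0.06409684]
mug ((0.7139761447906494, -0.19824707508087158), (0.0751798078417778, 0.08944649249315262), 23.310611724853516) 0.09256976404639516
jar ((0.6659420728683472, 0.3639865517616272), (0.05974244698882103, 0.0608195886015892), 1.9284697771072388) 0.08164596134313595
plane ((0.36819541454315186, -0.21100328862667084), (0.027106765657663345, 0.05734239146113396), 66.00680541992188) 0.04100599344480438
bolt1 [0.6778 0.0944 0.026 ]
bolt2 [ 0.6801 -0.0124  0.026 ]
b3 [0.4202 0.0851 0.026 ]
b4 [ 0.4221 -0.0177  0.026 ]
```

```bash
python3 -m pendant '[[[0,0,-1,0,0,0.913,1],[0,0,-1,0,0,0.913,1],[0,0,-1,0,0,0.913,1],[0,0,-1,0,0,0.913,1],[-1,1,0,0,0,0,1],[-1,1,0,0,0,0,1],[-1,1,0,0,0,0,1],[-1,1,0,0,0,0,1]]]' 10
python3 -m pendant '[[[-1,1,0,0,0,0,1],[-1,1,0,0,0,0,1],[-1,1,0,0,0,0,1],[-1,1,0,0,0,0,1],[-1,1,0,0,0,0,1],[-1,1,0,0,0,0,1],[-1,1,0,0,0,0,1],[-1,1,0,0,0,0,1]]]'
python3 -m pendant '[[[-0.5,1,0,0,0,0,1],[-0.5,1,0,0,0,0,1],[-0.5,1,0,0,0,0,1],[-0.5,1,0,0,0,0,1],[-0.5,1,0,0,0,0,1],[-0.5,1,0,0,0,0,1],[-0.5,1,0,0,0,0,1],[-0.5,1,0,0,0,0,1]]]'
python3 -m pendant '[[[0,1,0,0,0,0,1],[0,1,0,0,0,0,1],[0,1,0,0,0,0,1],[0,1,0,0,0,0,1],[0,1,0,0,0,0,1],[0,1,0,0,0,0,1],[0,1,0,0,0,0,1],[0,1,0,0,0,0,1]]]'
python3 -m pendant '[[[0,1,0,0,0,0,1],[0,1,0,0,0,0,1],[0,1,0,0,0,0,1],[0,1,0,0,0,0,1],[0,1,0,0,0,0,1],[0,1,0,0,0,0,1],[0,1,0,0,0,0,1],[0,0,0,0,0,0,1]]]'
python3 - <<'E'
from h import *
import pickle
c=cap('wrist'); print(c['s']['tcp_pos'],c['s']['eef_rot'],c['hand_eye'].round(3),c['camera_matrix'].round(1))
pickle.dump(c,open('w1.pkl','wb')); cv2.imwrite('pics/w1.png',c['frame'])
E
```

```text
time_s: 0.9
tcp_pos: [0.2506, -0.5722, 0.3281]
eef_rot: [180.0, -0.0, 180.0]
contact_force: [0.7, 0.9, 0.2]
gripper_width: 0.0875
gripper_force: 0.0
time_s: 1.7
tcp_pos: [0.4107, -0.4121, 0.3282]
eef_rot: [180.0, -0.0, 180.0]
contact_force: [0.7, 0.4, 0.4]
gripper_width: 0.0872
gripper_force: 0.0
time_s: 2.5
tcp_pos: [0.4903, -0.2523, 0.3282]
eef_rot: [180.0, -0.0, 180.0]
contact_force: [-0.3, 0.2, -0.0]
gripper_width: 0.0878
gripper_force: 0.0
time_s: 3.3
tcp_pos: [0.4899, -0.0924, 0.3283]
eef_rot: [180.0, -0.0, 180.0]
contact_force: [0.1, 0.8, 0.2]
gripper_width: 0.0877
gripper_force: 0.0
time_s: 4.1
tcp_pos: [0.4901, 0.0483, 0.3282]
eef_rot: [180.0, -0.0, -179.9]
contact_force: [0.9, -0.7, -0.1]
gripper_width: 0.0876
gripper_force: 0.0
[0.49005969 0.04830316 0.32819094] [ 1.79994675e+02 -3.39897224e-02 -1.79909353e+02] [[ 0.001  0.962  0.274  0.074]
 [ 1.    -0.001 -0.001 -0.   ]
 [-0.     0.274 -0.962 -0.136]
 [ 0.     0.     0.     1.   ]] [[334.3   0.  324.7]
 [  0.  334.3 200.8]
 [  0.    0.    1. ]]
```

View pics/w1.png

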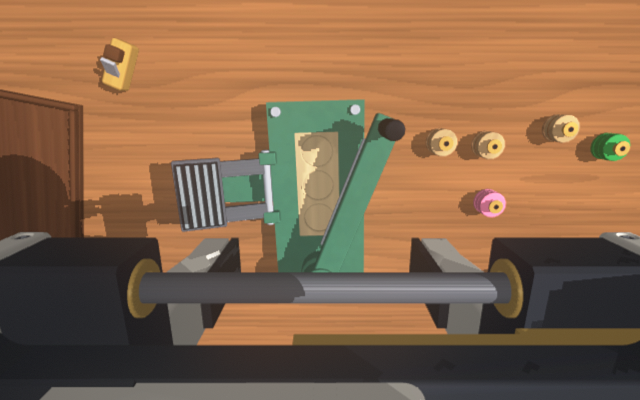

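Wrist view: handle top at (391,130). Spools with brass flanges are at (446,143), (492,146) and (570,129), with pink (495,205) and green (621,148) as decoys. Recesses are near (316,150), (320,182) and (318,215).

```bash
python3 - <<'E'
from h import *
import pickle
c=pickle.load(open('w1.pkl','rb')); P=pts(c); Z=P[...,2]; f=c['frame']
print('table',np.nanmedian(Z[20:60,200:500]))
g=Z.copy()
for n,u,v in(('A',564,129),('B',490,146),('C',443,143)):
    q=P[v-22:v+22,u-24:u+24].reshape(-1,3); b=q[(q[:,2]>.012)&(q[:,2]<.0245)]; t=q[q[:,2]>.028]; s=q[(q[:,2]>.019)&(q[:,2]<.024)]
    print(n,'top face',cv2.minEnclosingCircle(s[:,:2].astype(np.float32)),np.median(s[:,2]),'flange',cv2.minEnclosingCircle(t[:,:2].astype(np.float32)),np.median(t[:,2]))
q=P[115:145,375:408].reshape(-1,3); q=q[q[:,2]>.119]; print('handle',cv2.minEnclosingCircle(q[:,:2].astype(np.float32)),np.median(q[:,2]),len(q))
# bed edges
hsv=cv2.cvtColor(f,cv2.COLOR_BGR2HSV)
for n,u,v in(('boltR',275,112),('boltL',355,110)): print(n,ray(c,u,v,.028).round(4))
q=P[95:235,262:368].reshape(-1,3); q=q[(q[:,2]>.023)&(q[:,2]<.029)]
print('bed',cv2.minAreaRect(q[:,:2].astype(np.float32)),np.median(q[:,2]))
# right/left edges fit per x slice
for sx in np.arange(.42,.56,.02):
    w=q[abs(q[:,0]-sx)<.006]; print(round(sx,2),w[:,1].min().round(4),w[:,1].max().round(4),end=' | ')
print(); q=P[125:240,292:345].reshape(-1,3); q=q[(q[:,2]>.014)&(q[:,2]<.0225)]
from scipy.cluster.vq import kmeans2
print(len(q)); 
cen,l=kmeans2(q[:,:2],np.array([[.475,.035],[.52,.035],[.566,.037]]),minit='matrix')
for i in range(3): print('rec',cen[i],cv2.minEnclosingCircle(q[l==i,:2].astype(np.float32)),(l==i).sum(),np.median(q[l==i,2]))
q=P[150:235,170:228].reshape(-1,3); q=q[q[:,2]>.045]; print('pad',cv2.minAreaRect(q[:,:2].astype(np.float32)),q.mean(0))
crop=cv2.resize(f[100:240,160:640],None,fx=1.66,fy=1.66,interpolation=cv2.INTER_CUBIC); cv2.imwrite('pics/w1c.png',crop)
E
```

```text
table -0.00030687759247377544
A top face ((0.442661315202713, 0.36035826802253723), 0.01848474144935608) 0.021526202079581114 flange ((0.44281527400016785, 0.360496461391449), 0.009911265224218369) 0.030323482287949677
B top face ((0.4650106728076935, 0.2667507529258728), 0.01822037249803543) 0.02145259830353169 flange ((0.46480122208595276, 0.26666194200515747), 0.009773088619112968) 0.03020150399053817
C top face ((0.461286336183548, 0.2038871943950653), 0.017867334187030792) 0.021436274776704733 flange ((0.4610711634159088, 0.20403146743774414), 0.009556077420711517) 0.030163572233680935
handle ((0.43855372071266174, 0.11761631071567535), 0.01094992645084858) 0.12559155088610233 376
boltR [ 0.4235 -0.0146  0.028 ]
boltL [0.4207 0.0862 0.028 ]
bed ((0.4997868537902832, 0.03179273009300232), (0.1818387359380722, 0.13639496266841888), 1.562418818473816) 0.02550137971331201
0.42 -0.0264 0.0968 | 0.44 -0.0259 0.0974 | 0.46 -0.0252 0.0976 | 0.48 -0.0158 0.0892 | 0.5 -0.0241 0.0806 | 0.52 -0.0229 0.0729 | 0.54 -0.0353 0.0665 | 0.56 -0.0132 0.1014 | 
1922
rec [0.47309635 0.03728121] ((0.47468504309654236, 0.03942854702472687), 0.0224495567381382) 715 0.01945626512514348
rec [0.51942902 0.03847737] ((0.5193297266960144, 0.03853470832109451), 0.019954996183514595) 652 0.019526803251916858
rec [0.56539291 0.03871684] ((0.5656400322914124, 0.03994913026690483), 0.01971115730702877) 555 0.019477105125473015
pad ((0.5230129957199097, -0.1042822077870369), (0.09024360030889511, 0.06127220764756203), 1.1673543453216553) [ 0.51975132 -0.10559899  0.06348219]
```

View pics/w1c.png

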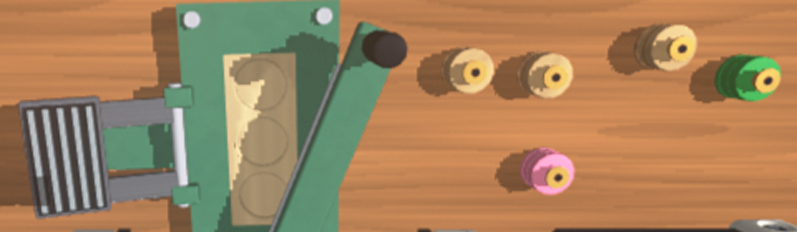

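The choice is confirmed: the three natural-wood spools are the targets, at crop (470,70), (548,75) and (675,47). Pink and green are left alone. Next I grip the handle.

```bash
python3 -m pendant '[[[0.644,0.866,1,0,0,0,1],[0.644,0.866,1,0,0,0,1],[0.644,0.866,1,0,0,0,1],[0.644,0.866,1,0,0,0,1],[0,0,1,0,0,0,1],[0,0,1,0,0,0,1],[0,0,1,0,0,0,1],[0,0,1,0,0,0,1]]]' 8
python3 -m pendant '[[[0,0,0.95,0,0,0,1],[0,0,0.95,0,0,0,1],[0,0,0.95,0,0,0,1],[0,0,0,0,0,0,-1],[0,0,0,0,0,0,-1],[0,0,0,0,0,0,-1],[0,0,0,0,0,0,-1],[0,0,0,0,0,0,-1]]]' 8
python3 - <<'E'
import numpy as np
p=np.array([.6393,.0419]); a=np.radians(np.linspace(20.7,86,17)); h=p+.214*np.c_[-np.cos(a),np.sin(a)]
d=np.diff(h,axis=0)/.02; print(np.c_[-d[:,0],d[:,1]].round(3).tolist())
E
```

```text
time_s: 4.95
tcp_pos: [0.4387, 0.1154, 0.1679]
eef_rot: [180.0, 0.0, 180.0]
contact_force: [-0.6, 0.5, -0.1]
gripper_width: 0.0878
gripper_force: 0.0
time_s: 5.75
tcp_pos: [0.439, 0.1162, 0.1123]
eef_rot: [180.0, 0.1, 180.0]
contact_force: [-0.4, -0.5, -0.0]
gripper_width: 0.0531
gripper_force: 0.0
[[-0.295, 0.703], [-0.344, 0.68], [-0.391, 0.654], [-0.437, 0.624], [-0.48, 0.592], [-0.521, 0.556], [-0.559, 0.517], [-0.595, 0.476], [-0.627, 0.433], [-0.656, 0.387], [-0.682, 0.339], [-0.705, 0.29], [-0.724, 0.239], [-0.739, 0.187], [-0.75, 0.134], [-0.758, 0.08]]
```

```bash
python3 -m pendant '[[[0,0,0,0,0,0,-1],[0,0,0,0,0,0,-1],[0,0,0,0,0,0,-1],[0,0,0,0,0,0,-1],[0,0,0,0,0,0,-1],[0,0,0,0,0,0,-1],[0,0,0,0,0,0,-1],[0,0,0,0,0,0,-1]]]' 8
python3 -m pendant '[[[-0.295,0.703,0,0,0,0,-1],[-0.344,0.68,0,0,0,0,-1],[-0.391,0.654,0,0,0,0,-1],[-0.437,0.624,0,0,0,0,-1],[-0.48,0.592,0,0,0,0,-1],[-0.521,0.556,0,0,0,0,-1],[-0.559,0.517,0,0,0,0,-1],[-0.595,0.476,0,0,0,0,-1]]]'
python3 -m pendant '[[[-0.627,0.433,0,0,0,0,-1],[-0.656,0.387,0,0,0,0,-1],[-0.682,0.339,0,0,0,0,-1],[-0.705,0.29,0,0,0,0,-1],[-0.724,0.239,0,0,0,0,-1],[-0.739,0.187,0,0,0,0,-1],[-0.75,0.134,0,0,0,0,-1],[-0.758,0.08,0,0,0,0,-1]]]'
python3 - <<'E'
from h import *
import pickle
for n in('top',):
    c=cap(n); cv2.imwrite(f'pics/{n}1.png',c['frame'][100:300,100:500])
E
```

```text
time_s: 6.55
tcp_pos: [0.4387, 0.1161, 0.1115]
eef_rot: [180.0, -0.0, 180.0]
contact_force: [-1.1, 1.4, 0.4]
gripper_width: 0.0218
gripper_force: 8.0
time_s: 7.35
tcp_pos: [0.5121, 0.213, 0.1113]
eef_rot: [-180.0, -0.0, -180.0]
contact_force: [-0.9, -1.5, -0.6]
gripper_width: 0.0217
gripper_force: 8.0
time_s: 8.15
tcp_pos: [0.6255, 0.2555, 0.1115]
eef_rot: [179.9, 0.0, -180.0]
contact_force: [-1.7, 2.0, 1.5]
gripper_width: 0.0215
gripper_force: 8.0
```

View pics/top1.png

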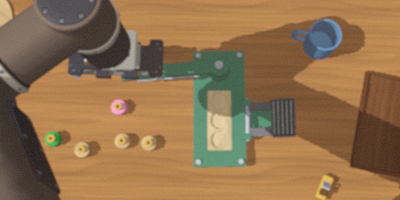

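The arm is swung clear (about 1.5 rad) with the handle still in the grip. The three spools at crop (82,150), (122,141) and (149,143) haven't moved.

```bash
python3 -m pendant '[[[0,0,0,0,0,0,0.4],[0,0,0,0,0,0,0.4],[0,0,0,0,0,0,0.4],[0,0,0,0,0,0,0.4],[0,0,-1,0,0,0,0.4],[0,0,-1,0,0,0,0.4],[0,0,-1,0,0,0,0.4],[0,0,-1,0,0,0,0.4]]]' 15
python3 -m pendant '[[[0.78,0.15,-0.375,0,0,0,0.4],[0.78,0.15,-0.375,0,0,0,0.4],[0.78,0.15,-0.375,0,0,0,0.4],[0.78,0.15,-0.375,0,0,0,0.4],[0.78,0.15,-0.375,0,0,0,0.4],[0.78,0.15,-0.375,0,0,0,0.4],[0.78,0.15,-0.375,0,0,0,0.4],[0.78,0.15,-0.375,0,0,0,0.4]]]'
cat > look.py <<'E'
from h import *
import sys
def spools(c,z0=.027,z1=.034):
    P=pts(c); Z=P[...,2]; m=((Z>z0)&(Z<z1)).astype(np.uint8); m[270:]=0 
    n,l,st,ce=cv2.connectedComponentsWithStats(m)
    for i in range(1,n):
        if st[i,4]<40: continue
        q=P[l==i]; (x,y),rd=cv2.minEnclosingCircle(q[:,:2].astype(np.float32))
        v,u=np.argwhere(l==i).mean(0).astype(int)
        if .006<rd<.014:
            hh=cv2.cvtColor(c['frame'],cv2.COLOR_BGR2HSV)
            dist=np.hypot(P[...,0]-x,P[...,1]-y); ring=(dist>.012)&(dist<.018)&(Z>z0-.012)&(Z<z0-.003)
            print((u,v),'xy',round(x,4),round(y,4),'r',round(rd,4),'z',np.median(q[:,2]).round(4),'n',st[i,4],'ringHSV',np.median(hh[ring],axis=0))
if __name__=='__main__':
    c=cap(sys.argv[1]); print(c['s']['tcp_pos'].round(4)); z=float(sys.argv[2]) if len(sys.argv)>2 else .0305; spools(c,z-.0035,z+.0035)
E
python3 look.py wrist
```

```text
time_s: 9.0
tcp_pos: [0.6237, 0.2537, 0.1926]
eef_rot: [180.0, 0.0, 180.0]
contact_force: [0.9, -0.1, -0.6]
gripper_width: 0.0613
gripper_force: 0.0
time_s: 9.8
tcp_pos: [0.4978, 0.2781, 0.2522]
eef_rot: [180.0, 0.0, 180.0]
contact_force: [0.3, 0.7, 0.3]
gripper_width: 0.0614
gripper_force: 0.0
[0.4978 0.2781 0.2522]
(np.int64(137), np.int64(101)) xy 0.4201 0.085 r 0.0075 z 0.0303 n 136 ringHSV [ 65.  65. 114.]
(np.int64(41), np.int64(104)) xy 0.4227 -0.0139 r 0.0066 z 0.0305 n 139 ringHSV [ 71.  86. 140.]
(np.int64(403), np.int64(125)) xy 0.4434 0.3606 r 0.0095 z 0.03 n 260 ringHSV [ 18. 105. 232.]
(np.int64(255), np.int64(142)) xy 0.4632 0.2046 r 0.0091 z 0.03 n 246 ringHSV [ 18. 105. 231.]
(np.int64(314), np.int64(146)) xy 0.4653 0.2672 r 0.0095 z 0.03 n 245 ringHSV [ 17. 106. 230.]
(np.int64(469), np.int64(148)) xy 0.4683 0.432 r 0.0093 z 0.0301 n 249 ringHSV [ 60.  128.5 187. ]
(np.int64(51), np.int64(160)) xy 0.4808 -0.0187 r 0.0083 z 0.0304 n 77 ringHSV [ 72.  89. 143.]
(np.int64(326), np.int64(218)) xy 0.5463 0.2804 r 0.0095 z 0.03 n 208 ringHSV [167.  86. 253.]
```

```bash
python3 -m pendant '[[[0.548,0.824,1,0,0,0,0.4],[0.548,0.824,1,0,0,0,0.4],[0.548,0.824,1,0,0,0,0.4],[0.548,0.824,1,0,0,0,0.4],[0.548,0.824,1,0,0,0,0.4],[0,0,1,0,0,0,0.4],[0,0,1,0,0,0,0.4],[0,0,1,0,0,0,0.4]]]' 15
python3 -m pendant '[[[0,0,1,0,0,0,0.4],[0,0,1,0,0,0,0.4],[0,0,1,0,0,0,0.4],[0,0,0,0,0,0,-1],[0,0,0,0,0,0,-1],[0,0,0,0,0,0,-1],[0,0,0,0,0,0,-1],[0,0,0,0,0,0,-1]]]'
python3 -m pendant '[[[0,0,0,0,0,0,-1],[0,0,0,0,0,0,-1],[0,0,-1,0,0,0,-1],[0,0,-1,0,0,0,-1],[0,0,-1,0,0,0,-1],[0,0,-1,0,0,0,-1],[0,0,0,0,0,0,-1],[0,0,0,0,0,0,-1]]]'
```

```text
time_s: 10.65
tcp_pos: [0.4439, 0.3607, 0.0911]
eef_rot: [180.0, 0.0, -180.0]
contact_force: [0.0, 0.6, -0.1]
gripper_width: 0.0613
gripper_force: 0.0
time_s: 11.45
tcp_pos: [0.4448, 0.361, 0.0328]
eef_rot: [179.9, 0.1, -180.0]
contact_force: [-1.9, -0.4, 4.7]
gripper_width: 0.0352
gripper_force: 15.0
time_s: 12.25
tcp_pos: [0.4444, 0.3603, 0.112]
eef_rot: [179.9, 0.0, 180.0]
contact_force: [0.2, 0.3, -1.4]
gripper_width: 0.0355
gripper_force: 15.0
```

```bash
python3 -m pendant '[[[0,-1,-0.86,0,0,0,-1],[0,-1,-0.86,0,0,0,-1],[0,-1,-0.86,0,0,0,-1],[0,-1,-0.86,0,0,0,-1],[0,-1,-0.86,0,0,0,-1],[0,-1,-0.86,0,0,0,-1],[0,-1,-0.86,0,0,0,-1],[0,-1,-0.86,0,0,0,-1]]]'
python3 -m pendant '[[[-0.8,-1,0,0,0,0,-1],[-0.8,-1,0,0,0,0,-1],[-0.8,-1,0,0,0,0,-1],[-0.8,-1,0,0,0,0,-1],[-0.8,-1,0,0,0,0,-1],[-0.8,-1,0,0,0,0,-1],[-0.7,-1,0,0,0,0,-1],[0,-1,0,0,0,0,-1]]]'
cat > nest.py <<'E'
from h import *
from scipy.optimize import least_squares
c=cap('wrist'); P=pts(c); Z=P[...,2]; print(c['s']['tcp_pos'].round(4))
q=P[:270][(Z[:270]>.0165)&(Z[:270]<.0225)]; q=q[(abs(q[:,1]-.038)<.03)&(q[:,0]>.44)&(q[:,0]<.6)]
th=np.radians(1.6)
for i,k in enumerate((-.046,0,.046)):
    cx=.5193+k*np.cos(th); cy=.0385+k*np.sin(th)
    w=q[np.hypot(q[:,0]-cx,q[:,1]-cy)<.024][:,:2]
    print('nest',i+1,cv2.minEnclosingCircle(w.astype(np.float32)),w.mean(0).round(4),len(w))
cv2.imwrite('pics/nest_%d.png'%int(c['s']['time_s']*10),c['frame'])
E
python3 nest.py; ls pics
```

```text
time_s: 13.05
tcp_pos: [0.4438, 0.1991, 0.2487]
eef_rot: [-179.9, -0.1, 180.0]
contact_force: [0.4, -0.3, -0.0]
gripper_width: 0.0348
gripper_force: 15.0
time_s: 13.85
tcp_pos: [0.5551, 0.0392, 0.2473]
eef_rot: [-179.9, -0.1, 180.0]
contact_force: [-0.1, -0.4, -0.0]
gripper_width: 0.0357
gripper_force: 15.0
[0.5551 0.0392 0.2473]
nest 1 ((0.47253045439720154, 0.03751189261674881), 0.02039659209549427) [0.4726 0.0373] 1215
nest 2 ((0.5192111730575562, 0.03873014822602272), 0.020120564848184586) [0.5191 0.0387] 1091
nest 3 ((0.5658376216888428, 0.04003707319498062), 0.020069992169737816) [0.5655 0.04  ] 978
nest_138.png
side0.png
top0.png
top1.png
w1.png
w1c.png
```

View pics/nest_138.png

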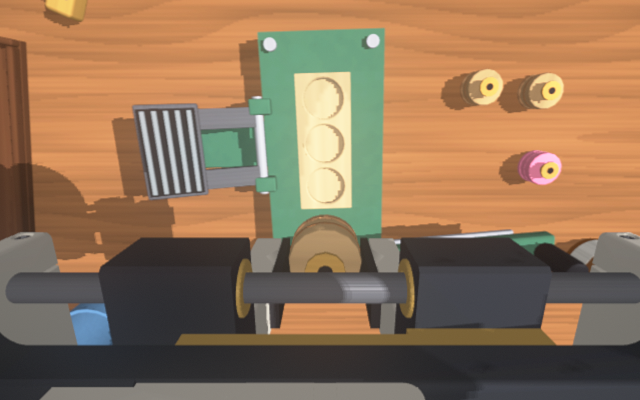

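The recesses show at (323,98), (323,143) and (324,184). The held spool is visible at (324,245) between the fingers, so I'll measure its offset from the TCP.

```bash
cat > held.py <<'E'
from h import *
c=cap('wrist'); P=pts(c); t=c['s']['tcp_pos']; q=P[200:275,295:357].reshape(-1,3)-t
q=q[(q[:,2]>-.045)&(q[:,2]<.012)]
w=q[(q[:,2]>-.03)&(q[:,2]<-.011)]; top=q[(q[:,2]>-.0145)&(q[:,2]<-.005)]
print('tcp',t.round(4),'bottom',np.percentile(q[:,2],1).round(4),'top',np.median(top[:,2]).round(4))
# circle fit r=.018 on side wall
from scipy.optimize import least_squares
w=w[abs(w[:,1])<.013]
s=least_squares(lambda p:np.hypot(w[:,0]-p[0],w[:,1]-p[1])-.018,[0,0],loss='soft_l1',f_scale=.001)
print('spool axis rel tcp',s.x.round(4),len(w),'rms',np.sqrt(np.mean(s.fun**2)).round(5))
E
python3 held.py
```

```text
tcp [0.554  0.0372 0.2474] bottom -0.0322 top -0.0113
spool axis rel tcp [ 0.0006 -0.0009] 1617 rms 0.00411
```

```bash
python3 - <<'E'
from h import *
L=[]
for i in range(6):
    vision.capture('wrist'); s=r.get_state(); L.append(np.r_[s['tcp_pos'],s['eef_rot']])
L=np.array(L); print(L.round(4)); print(L[:,:3].mean(0).round(4))
E
```

```text
[[ 5.539000e-01  3.920000e-02  2.478000e-01 -1.799643e+02 -1.312000e-01
   1.798668e+02]
 [ 5.539000e-01  3.990000e-02  2.481000e-01 -1.799766e+02 -9.640000e-02
   1.799175e+02]
 [ 5.540000e-01  4.040000e-02  2.484000e-01 -1.799900e+02 -6.360000e-02
   1.799650e+02]
 [ 5.541000e-01  4.070000e-02  2.487000e-01 -1.799930e+02 -4.270000e-02
  -1.799984e+02]
 [ 5.542000e-01  4.090000e-02  2.489000e-01  1.799984e+02 -2.090000e-02
  -1.799723e+02]
 [ 5.542000e-01  4.090000e-02  2.490000e-01  1.799975e+02 -1.220000e-02
  -1.799600e+02]]
[0.5541 0.0403 0.2485]
```

```bash
python3 nest.py; python3 held.py; python3 - <<'E'
from h import *
s=r.get_state(); print(s['tcp_pos'])
E
```

```text
[0.5542 0.0409 0.249 ]
nest 1 ((0.47299858927726746, 0.03726271539926529), 0.020034300163388252) [0.4727 0.0373] 1202
nest 2 ((0.5196468234062195, 0.038582976907491684), 0.020251773297786713) [0.519  0.0387] 1077
nest 3 ((0.5654095411300659, 0.04007896035909653), 0.019934797659516335) [0.5655 0.04  ] 962
tcp [0.5542 0.0409 0.2491] bottom -0.0322 top -0.0113
spool axis rel tcp [ 0.0008 -0.0005] 1648 rms 0.00414
[0.55426428 0.04089307 0.24919722]
```

```bash
python3 -m pendant '[[[-0.56,-0.045,1,0,0,0,-1],[0,0,1,0,0,0,-1],[0,0,1,0,0,0,-1],[0,0,1,0,0,0,-1],[0,0,1,0,0,0,-1],[0,0,1,0,0,0,-1],[0,0,1,0,0,0,-1],[0,0,1,0,0,0,-1]]]'
python3 -m pendant '[[[0,0,0.7,0,0,0,-1],[0,0,0,0,0,0,-1],[0,0,0,0,0,0,-1],[0,0,0,0,0,0,-1],[0,0,0.3,0,0,0,-1],[0,0,0.3,0,0,0,-1],[0,0,0.2,0,0,0,-1],[0,0,0.2,0,0,0,-1]]]'
python3 -m pendant '[[[0,0,0,0,0,0,-1],[0,0,0,0,0,0,-1],[0,0,0.1,0,0,0,-1],[0,0,0,0,0,0,-1],[0,0,0,0,0,0,-1],[0,0,0,0,0,0,-1],[0,0,0,0,0,0,-1],[0,0,0,0,0,0,-1]]]'
```

```text
time_s: 15.15
tcp_pos: [0.5657, 0.0399, 0.0886]
eef_rot: [180.0, 0.0, -180.0]
contact_force: [-0.1, 0.4, -0.0]
gripper_width: 0.0352
gripper_force: 15.0
time_s: 15.95
tcp_pos: [0.5655, 0.0393, 0.0547]
eef_rot: [-180.0, -0.0, 180.0]
contact_force: [-0.3, -0.0, -0.5]
gripper_width: 0.0352
gripper_force: 15.0
time_s: 16.75
tcp_pos: [0.5656, 0.0393, 0.0532]
eef_rot: [180.0, 0.0, 180.0]
contact_force: [0.8, -0.3, -0.2]
gripper_width: 0.0354
gripper_force: 15.0
```

```bash
python3 -m pendant '[[[0,0,0,0,0,0,0.4],[0,0,0,0,0,0,0.4],[0,0,0,0,0,0,0.4],[0,0,-1,0,0,0,0.4],[0,0,-1,0,0,0,0.4],[0,0,-1,0,0,0,0.4],[0,0,-1,0,0,0,0.4],[0,0,-1,0,0,0,0.4]]]'
python3 -m pendant '[[[0.5,1,-0.8,0,0,0,0.4],[0.5,1,-0.8,0,0,0,0.4],[0.5,1,-0.8,0,0,0,0.4],[0.5,1,-0.8,0,0,0,0.4],[0.5,1,-0.8,0,0,0,0.4],[0.5,1,-0.8,0,0,0,0.4],[0,1,0,0,0,0,0.4],[0,1,0,0,0,0,0.4]]]'
python3 -c "
from h import *
for i in range(6): vision.capture('wrist')"
python3 look.py wrist; echo nest; python3 look.py wrist .0505
```

```text
time_s: 17.55
tcp_pos: [0.5655, 0.0393, 0.154]
eef_rot: [180.0, 0.0, 180.0]
contact_force: [1.0, -0.1, 0.5]
gripper_width: 0.0615
gripper_force: 0.0
time_s: 18.35
tcp_pos: [0.5054, 0.2004, 0.25]
eef_rot: [179.9, 0.1, -180.0]
contact_force: [-0.4, 0.3, -0.0]
gripper_width: 0.0615
gripper_force: 0.0
[0.5055 0.1989 0.2486]
(np.int64(213), np.int64(94)) xy 0.4202 0.0859 r 0.0064 z 0.0304 n 133 ringHSV [ 65.  67. 116.]
(np.int64(115), np.int64(96)) xy 0.4237 -0.0141 r 0.0061 z 0.0305 n 142 ringHSV [ 71.  83. 142.]
(np.int64(329), np.int64(136)) xy 0.4616 0.204 r 0.0094 z 0.0301 n 246 ringHSV [ 18. 105. 232.]
(np.int64(389), np.int64(139)) xy 0.4652 0.2669 r 0.0095 z 0.03 n 255 ringHSV [ 17. 106. 231.]
(np.int64(546), np.int64(141)) xy 0.4674 0.4318 r 0.0101 z 0.0301 n 268 ringHSV [ 58. 126. 175.]
(np.int64(118), np.int64(151)) xy 0.4798 -0.0234 r 0.0122 z 0.0309 n 84 ringHSV [ 72.  87. 145.]
(np.int64(397), np.int64(213)) xy 0.5465 0.2799 r 0.0096 z 0.03 n 212 ringHSV [167.   86.5 253. ]
nest
[0.5055 0.1988 0.2487]
(np.int64(176), np.int64(231)) xy 0.564 0.0396 r 0.0094 z 0.0498 n 155 ringHSV [ 17. 103. 154.]
```

```bash
python3 -m pendant '[[[0.504,0.85,1,0,0,0,0.15],[0.504,0.85,1,0,0,0,0.15],[0.504,0.85,1,0,0,0,0.15],[0.504,0.85,1,0,0,0,0.15],[0,0,0.9,0,0,0,0.15],[0,0,0.95,0,0,0,0.15],[0,0,0,0,0,0,0.15],[0,0,0,0,0,0,0.15]]]'
python3 -m pendant '[[[0,0,0.5,0,0,-1,0.15],[0,0,0.5,0,0,-1,0.15],[0,0,0.5,0,0,-1,0.15],[0,0,0.5,0,0,-1,0.15],[0,0,0.5,0,0,-1,0.15],[0,0,0.5,0,0,-1,0.15],[0,0,0.5,0,0,-1,0.15],[0,0,0.5,0,0,-1,0.15]]]'
python3 -m pendant '[[[0,0,0,0,0,-1,0.15],[0,0,0,0,0,-1,0.15],[0,0,0,0,0,0,0.15],[0,0,0.5,0,0,0,0.15],[0,0,0.5,0,0,0,0.15],[0,0,0,0,0,0,0.15],[0,0,0,0,0,0,-1],[0,0,0,0,0,0,-1]]]'
python3 -m pendant '[[[0,0,0,0,0,0,-1],[0,0,0,0,0,0,-1],[0,0,0,0,0,0,-1],[0,0,0,0,0,0,-1],[0,0,-1,0,0,0,-1],[0,0,-1,0,0,0,-1],[0,0,-1,0,0,0,-1],[0,0,-1,0,0,0,-1]]]'
```

```text
time_s: 19.55
tcp_pos: [0.4655, 0.267, 0.1324]
eef_rot: [-180.0, -0.0, 180.0]
contact_force: [0.9, 0.3, 0.6]
gripper_width: 0.0503
gripper_force: 0.0
time_s: 20.35
tcp_pos: [0.4663, 0.2679, 0.0533]
eef_rot: [180.0, 0.1, -147.9]
contact_force: [0.0, -0.1, 0.1]
gripper_width: 0.0502
gripper_force: 0.0
time_s: 21.15
tcp_pos: [0.4653, 0.2674, 0.0321]
eef_rot: [-180.0, -0.0, -140.0]
contact_force: [0.4, 0.7, 0.4]
gripper_width: 0.0398
gripper_force: 0.0
time_s: 21.95
tcp_pos: [0.4652, 0.2673, 0.113]
eef_rot: [180.0, -0.0, -140.0]
contact_force: [0.2, 1.2, -0.7]
gripper_width: 0.0352
gripper_force: 15.0
```

```bash
python3 -m pendant '[[[0,0,-0.25,0,0,1,-1],[0,0,-0.25,0,0,1,-1],[0,0,-0.25,0,0,1,-1],[0,0,-0.25,0,0,1,-1],[0,0,-0.25,0,0,1,-1],[0,0,-0.25,0,0,1,-1],[0,0,-0.25,0,0,1,-1],[0,0,-0.25,0,0,1,-1]]]'
python3 -m pendant '[[[0,0,0,0,0,1,-1],[0,0,0,0,0,1,-1],[-0.2375,-1,0,0,0,0,-1],[-0.2375,-1,0,0,0,0,-1],[-0.2375,-1,0,0,0,0,-1],[-0.2375,-1,0,0,0,0,-1],[-0.2375,-1,0,0,0,0,-1],[-0.2375,-1,0,0,0,0,-1]]]'
python3 -m pendant '[[[-0.2375,-1,0,0,0,0,-1],[-0.2375,-1,0,0,0,0,-1],[-0.2375,-1,0,0,0,0,-1],[-0.2375,-1,0,0,0,0,-1],[-0.2375,-1,0,0,0,0,-1],[-0.1,-0.435,0,0,0,0,-1],[0,0,0,0,0,0,-1],[0,0,0,0,0,0,-1]]]'
python3 -m pendant '[[[0,0,0,0,0,0,-1],[0,0,1,0,0,0,-1],[0,0,1,0,0,0,-1],[0,0,0.8,0,0,0,-1],[0,0,0.8,0,0,0,-1],[0,0,0,0,0,0,-1],[0,0,0,0,0,0,-1],[0,0,0,0,0,0,-1]]]'
```

```text
time_s: 22.75
tcp_pos: [0.4652, 0.2673, 0.1524]
eef_rot: [180.0, -0.0, -172.2]
contact_force: [0.3, 0.5, -1.2]
gripper_width: 0.0357
gripper_force: 15.0
time_s: 23.55
tcp_pos: [0.4938, 0.1465, 0.1522]
eef_rot: [180.0, 0.0, 180.0]
contact_force: [0.4, -0.4, -0.9]
gripper_width: 0.0356
gripper_force: 15.0
time_s: 24.35
tcp_pos: [0.5194, 0.0388, 0.1522]
eef_rot: [180.0, 0.0, 180.0]
contact_force: [0.0, -0.3, -0.0]
gripper_width: 0.0352
gripper_force: 15.0
time_s: 25.15
tcp_pos: [0.5201, 0.0392, 0.0811]
eef_rot: [180.0, 0.1, -180.0]
contact_force: [-0.4, -0.0, 0.4]
gripper_width: 0.0353
gripper_force: 15.0
```

```bash
python3 -m pendant '[[[0,0,0.4,0,0,0,-1],[0,0,0.4,0,0,0,-1],[0,0,0.4,0,0,0,-1],[0,0,0.15,0,0,0,-1],[0,0,0,0,0,0,-1],[0,0,0,0,0,0,-1],[0,0,0,0,0,0,-1],[0,0,0,0,0,0,-1]]]'
python3 -m pendant '[[[0,0,0,0,0,0,0.4],[0,0,0,0,0,0,0.4],[0,0,0,0,0,0,0.4],[0,0,-1,0,0,0,0.4],[0,0,-1,0,0,0,0.4],[0,0,-1,0,0,0,0.4],[0,0,-1,0,0,0,0.4],[0,0,-1,0,0,0,0.4]]]'
python3 -m pendant '[[[0.1,1,-0.8,0,0,0,0.4],[0.1,1,-0.8,0,0,0,0.4],[0.1,1,-0.8,0,0,0,0.4],[0.1,1,-0.8,0,0,0,0.4],[0.1,1,-0.8,0,0,0,0.4],[0.1,1,-0.8,0,0,0,0.4],[0,0,0,0,0,0,0.4],[0,0,0,0,0,0,0.4]]]'
python3 -c "
from h import *
for i in range(5): vision.capture('wrist')"
python3 look.py wrist; echo nest; python3 look.py wrist .0505
```

```text
time_s: 25.95
tcp_pos: [0.5196, 0.0387, 0.0532]
eef_rot: [180.0, 0.0, 180.0]
contact_force: [-0.4, -0.6, -0.2]
gripper_width: 0.0355
gripper_force: 15.0
time_s: 26.75
tcp_pos: [0.5194, 0.0386, 0.1541]
eef_rot: [180.0, 0.0, 180.0]
contact_force: [0.5, 0.7, 0.0]
gripper_width: 0.0614
gripper_force: 0.0
time_s: 27.55
tcp_pos: [0.5072, 0.1589, 0.249]
eef_rot: [180.0, 0.0, -180.0]
contact_force: [-0.0, -1.3, -0.9]
gripper_width: 0.0613
gripper_force: 0.0
[0.5073 0.1579 0.2485]
(np.int64(253), np.int64(92)) xy 0.42 0.0855 r 0.0066 z 0.0306 n 128 ringHSV [ 66.  69. 120.]
(np.int64(155), np.int64(95)) xy 0.4234 -0.0138 r 0.0063 z 0.0304 n 135 ringHSV [ 71.  83. 143.]
(np.int64(369), np.int64(134)) xy 0.4614 0.2041 r 0.0094 z 0.0302 n 252 ringHSV [ 18. 105. 232.]
(np.int64(586), np.int64(139)) xy 0.4669 0.4318 r 0.0101 z 0.0302 n 274 ringHSV [ 58. 126. 168.]
(np.int64(160), np.int64(151)) xy 0.4814 -0.0202 r 0.0092 z 0.0298 n 52 ringHSV [ 72.  86. 145.]
(np.int64(434), np.int64(211)) xy 0.5463 0.2802 r 0.0095 z 0.03 n 215 ringHSV [167.  88. 253.]
nest
[0.5074 0.1579 0.2486]
(np.int64(209), np.int64(192)) xy 0.5194 0.0385 r 0.0095 z 0.05 n 253 ringHSV [ 18. 101. 230.]
(np.int64(214), np.int64(232)) xy 0.5641 0.0392 r 0.0095 z 0.0499 n 238 ringHSV [ 18. 102. 228.]
```

```bash
python3 -m pendant '[[[0.765,0.768,1,0,0,0,0.4],[0.765,0.768,1,0,0,0,0.4],[0.765,0.768,1,0,0,0,0.4],[0,0,1,0,0,0,0.4],[0,0,1,0,0,0,0.4],[0,0,1,0,0,0,0.4],[0,0,1,0,0,0,0.4],[0,0,1,0,0,0,0.4]]]'
python3 -m pendant '[[[0,0,0,0,0,0,0.4],[0,0,0.95,0,0,0,0.4],[0,0,0.95,0,0,0,0.4],[0,0,0.95,0,0,0,0.4],[0,0,0,0,0,0,0.4],[0,0,0,0,0,0,-1],[0,0,0,0,0,0,-1],[0,0,0,0,0,0,-1]]]'
python3 -m pendant '[[[0,0,0,0,0,0,-1],[0,0,0,0,0,0,-1],[0,0,0,0,0,0,-1],[0,0,-1,0,0,0,-1],[0,0,-1,0,0,0,-1],[0,0,-1,0,0,0,-1],[0,0,-1,0,0,0,-1],[0,0,-1,0,0,0,-1]]]'
python3 -m pendant '[[[-0.0725,-1,0,0,0,0,-1],[-0.0725,-1,0,0,0,0,-1],[-0.0725,-1,0,0,0,0,-1],[-0.0725,-1,0,0,0,0,-1],[-0.0725,-1,0,0,0,0,-1],[-0.0725,-1,0,0,0,0,-1],[-0.0725,-1,0,0,0,0,-1],[-0.0725,-1,0,0,0,0,-1]]]'
python3 -m pendant '[[[0,-0.34,0,0,0,0,-1],[0,0,0,0,0,0,-1],[0,0,0,0,0,0,-1],[0,0,0.9,0,0,0,-1],[0,0,0.9,0,0,0,-1],[0,0,0.7,0,0,0,-1],[0,0,0,0,0,0,-1],[0,0,0,0,0,0,-1]]]'
```

```text
time_s: 28.7
tcp_pos: [0.4617, 0.2045, 0.0884]
eef_rot: [180.0, 0.0, 180.0]
contact_force: [-0.8, 0.6, 0.0]
gripper_width: 0.0614
gripper_force: 0.0
time_s: 29.5
tcp_pos: [0.4622, 0.2053, 0.0333]
eef_rot: [179.9, 0.1, 180.0]
contact_force: [-0.1, -0.5, 0.8]
gripper_width: 0.0431
gripper_force: 0.0
time_s: 30.3
tcp_pos: [0.4614, 0.2046, 0.1331]
eef_rot: [180.0, -0.0, 180.0]
contact_force: [0.7, 0.2, -1.3]
gripper_width: 0.0353
gripper_force: 15.0
time_s: 31.1
tcp_pos: [0.473, 0.0439, 0.1323]
eef_rot: [180.0, 0.0, 180.0]
contact_force: [1.6, -0.5, 0.4]
gripper_width: 0.0352
gripper_force: 15.0
time_s: 31.9
tcp_pos: [0.4734, 0.0385, 0.0823]
eef_rot: [-180.0, -0.0, -180.0]
contact_force: [0.7, 0.4, -1.5]
gripper_width: 0.0357
gripper_force: 15.0
```

```bash
python3 -m pendant '[[[0,0,0.4,0,0,0,-1],[0,0,0.4,0,0,0,-1],[0,0,0.4,0,0,0,-1],[0,0,0.25,0,0,0,-1],[0,0,0,0,0,0,-1],[0,0,0,0,0,0,-1],[0,0,0,0,0,0,-1],[0,0,0,0,0,0,-1]]]'
python3 -m pendant '[[[0,0,0,0,0,0,0.4],[0,0,0,0,0,0,0.4],[0,0,0,0,0,0,0.4],[0,0,-1,0,0,0,0.4],[0,0,-1,0,0,0,0.4],[0,0,-1,0,0,0,0.4],[0,0,-1,0,0,0,0.4],[0,0,-1,0,0,0,0.4]]]'
python3 -m pendant '[[[-0.6,1,-0.8,0,0,0,1],[-0.6,1,-0.8,0,0,0,1],[-0.6,1,-0.8,0,0,0,1],[-0.6,1,-0.8,0,0,0,1],[-0.6,1,-0.8,0,0,0,1],[-0.6,1,-0.8,0,0,0,1],[0,0,0,0,0,0,1],[0,0,0,0,0,0,1]]]'
python3 -c "
from h import *
for i in range(5): vision.capture('wrist')"
python3 look.py wrist .0505
python3 - <<'E'
from h import *
c=cap('wrist'); P=pts(c); Z=P[...,2]; f=c['frame']; cv2.imwrite('pics/n3.png',f)
q=P[(Z>.117)&(Z<.135)&(abs(P[...,1]-.255)<.06)&(abs(P[...,0]-.63)<.06)]
print(c['s']['tcp_pos'],'handle',len(q), cv2.minEnclosingCircle(q[:,:2].astype(np.float32)) if len(q) else '')
E
```

```text
time_s: 32.7
tcp_pos: [0.4732, 0.0379, 0.0532]
eef_rot: [180.0, 0.0, 180.0]
contact_force: [0.0, -0.2, -0.2]
gripper_width: 0.0358
gripper_force: 15.0
time_s: 33.5
tcp_pos: [0.4731, 0.0379, 0.1541]
eef_rot: [180.0, 0.0, 180.0]
contact_force: [1.1, 0.3, -0.6]
gripper_width: 0.0607
gripper_force: 0.0
time_s: 34.3
tcp_pos: [0.545, 0.1582, 0.2488]
eef_rot: [180.0, -0.0, -180.0]
contact_force: [0.4, -0.8, -1.6]
gripper_width: 0.0875
gripper_force: 0.0
[0.5447 0.1572 0.2488]
(np.int64(201), np.int64(108)) xy 0.4728 0.0378 r 0.0095 z 0.0501 n 311 ringHSV [ 17. 103. 223.]
(np.int64(206), np.int64(156)) xy 0.5194 0.0387 r 0.0096 z 0.0501 n 279 ringHSV [ 17. 103. 224.]
(np.int64(211), np.int64(199)) xy 0.5641 0.0392 r 0.0095 z 0.05 n 248 ringHSV [ 17. 103. 222.]
[0.54484764 0.15732927 0.24891204] handle 0
```

View pics/n3.png

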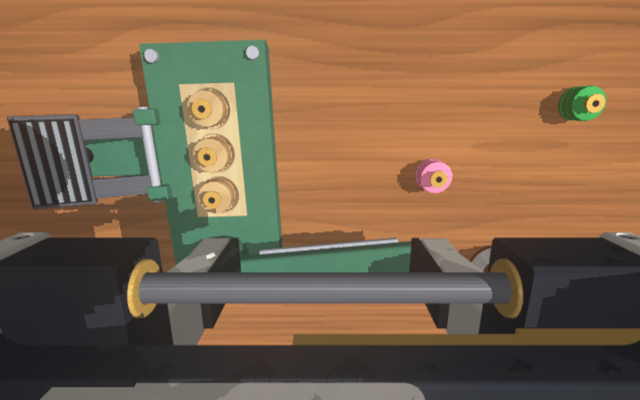

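All three spools are seated, with flanges at pixels (202,108), (207,157) and (212,199) and heights of 0.050. Next I swing the arm back.

```bash
python3 -m pendant '[[[-0.8,0.98,0,0,0,0,1],[-0.8,0.98,0,0,0,0,1],[-0.8,0.98,0,0,0,0,1],[-0.8,0.98,0,0,0,0,1],[-0.8,0.98,0,0,0,0,1],[0,0,0,0,0,0,1],[0,0,1,0,0,0,1],[0,0,1,0,0,0,1]]]' 8
python3 -m pendant '[[[0,0,1,0,0,0,1],[0,0,1,0,0,0,1],[0,0,1,0,0,0,1],[0,0,1,0,0,0,1],[0,0,0.9,0,0,0,1],[0,0,0,0,0,0,-1],[0,0,0,0,0,0,-1],[0,0,0,0,0,0,-1]]]' 8
python3 -m pendant '[[[0,0,0,0,0,0,-1],[0,0,0,0,0,0,-1],[0,0,0,0,0,0,-1],[0,0,0,0,0,0,-1],[0,0,0,0,0,0,-1],[0,0,0,0,0,0,-1],[0,0,0,0,0,0,-1],[0,0,0,0,0,0,-1]]]' 8
python3 - <<'E'
import numpy as np
p=np.array([.6393,.0419]); a=np.radians(np.r_[np.linspace(86,4,20)[:-1],np.linspace(4,-2.6,6)]); h=p+.214*np.c_[-np.cos(a),np.sin(a)]
d=np.diff(h,axis=0)/.02; print(np.c_[-d[:,0],d[:,1]].round(3).tolist())
E
```

```text
time_s: 35.45
tcp_pos: [0.6252, 0.2557, 0.209]
eef_rot: [180.0, 0.0, 180.0]
contact_force: [-0.7, -0.1, -0.6]
gripper_width: 0.0876
gripper_force: 0.0
time_s: 36.25
tcp_pos: [0.6258, 0.2561, 0.1126]
eef_rot: [180.0, 0.1, 180.0]
contact_force: [-0.5, 0.3, 0.0]
gripper_width: 0.0686
gripper_force: 0.0
time_s: 37.05
tcp_pos: [0.6252, 0.2558, 0.1111]
eef_rot: [-180.0, -0.0, 180.0]
contact_force: [0.1, -0.5, -0.4]
gripper_width: 0.0219
gripper_force: 8.0
[[0.801, -0.086], [0.792, -0.146], [0.779, -0.206], [0.761, -0.264], [0.739, -0.32], [0.713, -0.375], [0.683, -0.428], [0.649, -0.478], [0.611, -0.525], [0.57, -0.57], [0.525, -0.611], [0.478, -0.649], [0.428, -0.683], [0.375, -0.713], [0.32, -0.739], [0.264, -0.761], [0.206, -0.779], [0.146, -0.792], [0.086, -0.801], [0.014, -0.246], [0.009, -0.246], [0.003, -0.246], [-0.003, -0.246], [-0.008, -0.246]]
```

```bash
python3 -m pendant '[[[0.801,-0.086,0,0,0,0,-1],[0.792,-0.146,0,0,0,0,-1],[0.779,-0.206,0,0,0,0,-1],[0.761,-0.264,0,0,0,0,-1],[0.739,-0.32,0,0,0,0,-1],[0.713,-0.375,0,0,0,0,-1],[0.683,-0.428,0,0,0,0,-1],[0.649,-0.478,0,0,0,0,-1]]]'
python3 -m pendant '[[[0.611,-0.525,0,0,0,0,-1],[0.57,-0.57,0,0,0,0,-1],[0.525,-0.611,0,0,0,0,-1],[0.478,-0.649,0,0,0,0,-1],[0.428,-0.683,0,0,0,0,-1],[0.375,-0.713,0,0,0,0,-1],[0.32,-0.739,0,0,0,0,-1],[0.264,-0.761,0,0,0,0,-1]]]'
python3 -m pendant '[[[0.206,-0.779,0,0,0,0,-1],[0.146,-0.792,0,0,0,0,-1],[0.086,-0.801,0,0,0,0,-1],[0.014,-0.246,0,0,0,0,-1],[0.009,-0.246,0,0,0,0,-1],[0.003,-0.246,0,0,0,0,-1],[0,-0.246,0,0,0,0,-1],[0,-0.246,0,0,0,0,-1]]]'
python3 -m pendant '[[[0,0,0,0,0,0,-1],[0,0,0,0,0,0,-1],[0,0,0,0,0,0,-1],[0,0,0,0,0,0,-1],[0,0,0,0,0,0,-1],[0,0,0,0,0,0,-1],[0,0,0,0,0,0,-1],[0,0,0,0,0,0,-1]]]'
```

```text
time_s: 37.85
tcp_pos: [0.5068, 0.2105, 0.1115]
eef_rot: [179.9, 0.1, -180.0]
contact_force: [0.1, 3.4, -0.3]
gripper_width: 0.0217
gripper_force: 8.0
time_s: 38.65
tcp_pos: [0.435, 0.1045, 0.1113]
eef_rot: [180.0, 0.0, -180.0]
contact_force: [-2.9, 2.0, 0.3]
gripper_width: 0.0218
gripper_force: 8.0
time_s: 39.45
tcp_pos: [0.4264, 0.0331, 0.1112]
eef_rot: [180.0, 0.0, 180.0]
contact_force: [-5.1, 11.7, 2.4]
gripper_width: 0.0219
gripper_force: 8.0
time_s: 40.25
tcp_pos: [0.4263, 0.0338, 0.1112]
eef_rot: [179.9, 0.0, 180.0]
contact_force: [-4.4, 7.7, 1.2]
gripper_width: 0.0217
gripper_force: 8.0
```

```bash
python3 -m pendant '[[[0,0,0,0,0,0,0.4],[0,0,0,0,0,0,0.4],[0,0,0,0,0,0,0.4],[0,0,0,0,0,0,0.4],[0,0,-1,0,0,0,0.4],[0,0,-1,0,0,0,0.4],[0,0,-1,0,0,0,0.4],[0,0,-1,0,0,0,0.4]]]' 20
python3 -m pendant '[[[-0.6,-0.9,0,0,0,0,-1],[-0.6,-0.9,0,0,0,0,-1],[-0.6,-0.9,0,0,0,0,-1],[-0.6,-0.9,0,0,0,0,-1],[-0.6,-0.9,0,0,0,0,-1],[-0.6,-0.9,0,0,0,0,-1],[-0.6,-0.9,0,0,0,0,-1],[-0.6,-0.9,0,0,0,0,-1]]]'
python3 -m pendant '[[[0,0,0,0,0,0,-1],[0,0,0,0,0,0,-1],[0,0,1,0,0,0,-1],[0,0,1,0,0,0,-1],[0,0,1,0,0,0,-1],[0,0,1,0,0,0,-1],[0,0,0,0,0,0,-1],[0,0,0,0,0,0,-1]]]'
python3 - <<'E'
from h import *
c=cap('top'); cv2.imwrite('pics/top2.png',cv2.resize(c['frame'][120:300,170:470],None,fx=2,fy=2))
print(r.get_state()['tcp_pos'])
E
```

```text
time_s: 41.05
tcp_pos: [0.426, 0.0326, 0.1919]
eef_rot: [-180.0, -0.0, 180.0]
contact_force: [0.2, 0.2, 0.4]
gripper_width: 0.0613
gripper_force: 0.0
time_s: 41.85
tcp_pos: [0.5225, -0.1122, 0.191]
eef_rot: [-180.0, -0.0, 180.0]
contact_force: [0.6, 0.2, -0.2]
gripper_width: 0.0036
gripper_force: 0.0
time_s: 42.65
tcp_pos: [0.522, -0.1108, 0.1116]
eef_rot: [-180.0, -0.0, -180.0]
contact_force: [-0.3, 0.1, 1.4]
gripper_width: 0.0004
gripper_force: 0.0
[ 0.52253443 -0.1108671   0.11214643]
```

View pics/top2.png

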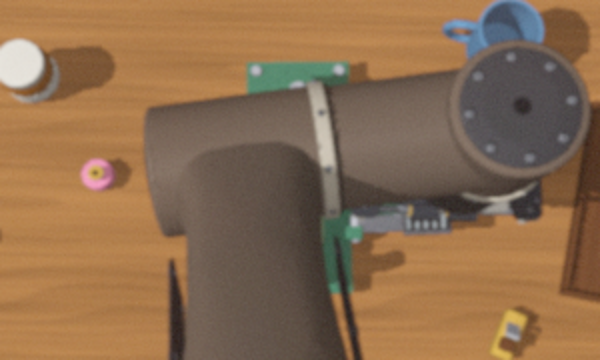

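The robot's own arm hides the press in this view. The stop force and TCP position already confirm that the press arm is on its stop, so I'll press the pedal.

```bash
python3 -m pendant '[[[0,0,0.5,0,0,0,-1],[0,0,0.5,0,0,0,-1],[0,0,0.3,0,0,0,-1],[0,0,0.3,0,0,0,-1],[0,0,0.3,0,0,0,-1],[0,0,0.3,0,0,0,-1],[0,0,0.2,0,0,0,-1],[0,0,0,0,0,0,-1]]]'
python3 -m pendant '[[[0,0,0.1,0,0,0,-1],[0,0,0,0,0,0,-1],[0,0,0,0,0,0,-1],[0,0,0,0,0,0,-1],[0,0,0,0,0,0,-1],[0,0,0,0,0,0,-1],[0,0,0,0,0,0,-1],[0,0,0,0,0,0,-1]]]'
```

```text
time_s: 43.5
tcp_pos: [0.5231, -0.1135, 0.0646]
eef_rot: [-179.8, 0.1, -179.9]
contact_force: [-1.5, -13.5, 17.1]
gripper_width: 0.0008
gripper_force: 8.2
time_s: 44.3
tcp_pos: [0.5232, -0.1136, 0.0631]
eef_rot: [-179.8, 0.1, -179.9]
contact_force: [-2.4, -14.8, 18.0]
gripper_width: 0.0008
gripper_force: 9.0
```

```bash
python3 -m pendant '[[[0,0,0.05,0,0,0,-1],[0,0,0.05,0,0,0,-1],[0,0,0,0,0,0,-1],[0,0,0,0,0,0,-1],[0,0,0,0,0,0,-1],[0,0,0,0,0,0,-1],[0,0,0,0,0,0,-1],[0,0,0,0,0,0,-1]]]'
python3 -m pendant '[[[0,0,0.05,0,0,0,-1],[0,0,0,0,0,0,-1],[0,0,0,0,0,0,-1],[0,0,0,0,0,0,-1],[0,0,0,0,0,0,-1],[0,0,0,0,0,0,-1],[0,0,0,0,0,0,-1],[0,0,0,0,0,0,-1]]]'
```

```text
time_s: 45.1
tcp_pos: [0.5232, -0.1137, 0.062]
eef_rot: [-179.8, 0.1, -179.9]
contact_force: [-5.7, -13.3, 26.1]
gripper_width: 0.0007
gripper_force: 13.8
time_s: 45.9
tcp_pos: [0.5233, -0.1137, 0.0618]
eef_rot: [-179.8, 0.2, -179.9]
contact_force: [-8.3, -12.4, 36.5]
gripper_width: 0.0004
gripper_force: 18.4
```

```bash
python3 -m pendant '[[[0,0,-0.5,0,0,0,-1],[0,0,-0.5,0,0,0,-1],[0,0,-1,0,0,0,-1],[0,0,-1,0,0,0,1],[0,0,-1,0,0,0,1],[0,0,-1,0,0,0,1],[0,0,-1,0,0,0,1],[0,0,-1,0,0,0,1]]]' 8
python3 -m pendant '[[[0.6,0.92,0,0,0,0,1],[0.6,0.92,0,0,0,0,1],[0.6,0.92,0,0,0,0,1],[0.6,0.92,0,0,0,0,1],[0.6,0.92,0,0,0,0,1],[0.6,0.92,0,0,0,0,1],[0.6,0.92,0,0,0,0,1],[0.6,0.92,0,0,0,0,1]]]'
python3 -c "
from h import *
c=cap('wrist'); print(c['s']['tcp_pos']); P=pts(c); Z=P[:230,:,2]
q=P[:230][(Z>.118)&(Z<.135)]; print(len(q), cv2.minEnclosingCircle(q[:,:2].astype(np.float32)) if len(q) else '')
Q=P[150:235,40:300].reshape(-1,3); Q=Q[(abs(Q[:,0]-.523)<.045)&(abs(Q[:,1]+.11)<.03)]; print('pad z',np.nanmedian(Q[:,2]) if len(Q) else '')
cv2.imwrite('pics/w5.png',c['frame'])"
```

```text
time_s: 46.7
tcp_pos: [0.5218, -0.1112, 0.1984]
eef_rot: [180.0, -0.0, 180.0]
contact_force: [0.0, 0.2, -0.4]
gripper_width: 0.0351
gripper_force: 0.0
time_s: 47.5
tcp_pos: [0.4254, 0.0366, 0.1977]
eef_rot: [-180.0, -0.0, 180.0]
contact_force: [-0.0, 0.0, 0.1]
gripper_width: 0.0873
gripper_force: 0.0
[0.4253957  0.03656414 0.19767199]
700 ((0.4247201383113861, 0.03588235378265381), 0.010970920324325562)
pad z -0.000614093226494361
```

```bash
python3 -m pendant '[[[0,0,0,0,0,0,1],[0,0,0.87,0,0,0,1],[0,0,0.87,0,0,0,1],[0,0,0.87,0,0,0,1],[0,0,0.87,0,0,0,1],[0,0,0.87,0,0,0,1],[0,0,0,0,0,0,-1],[0,0,0,0,0,0,-1]]]' 8
python3 -m pendant '[[[0,0,0,0,0,0,-1],[0,0,0,0,0,0,-1],[0,0,0,0,0,0,-1],[0,0,0,0,0,0,-1],[0,0,0,0,0,0,-1],[0,0,0,0,0,0,-1],[0,0,0,0,0,0,-1],[0,0,0,0,0,0,-1]]]' 8
python3 - <<'E'
import numpy as np
p=np.array([.6393,.0419]); a=np.radians(np.linspace(-1.6,86,25)); h=p+.214*np.c_[-np.cos(a),np.sin(a)]
d=np.diff(h,axis=0)/.02; print(np.c_[-d[:,0],d[:,1]].round(3).tolist())
E
```

```text
time_s: 48.35
tcp_pos: [0.4263, 0.0356, 0.1111]
eef_rot: [-180.0, -0.1, 180.0]
contact_force: [-0.5, -0.6, 0.4]
gripper_width: 0.0764
gripper_force: 0.0
time_s: 49.15
tcp_pos: [0.4261, 0.0361, 0.1112]
eef_rot: [180.0, -0.0, 180.0]
contact_force: [-0.1, 0.4, 0.1]
gripper_width: 0.0218
gripper_force: 8.0
[[-0.003, 0.682], [-0.046, 0.68], [-0.089, 0.676], [-0.132, 0.669], [-0.174, 0.659], [-0.216, 0.646], [-0.257, 0.631], [-0.296, 0.614], [-0.335, 0.594], [-0.372, 0.571], [-0.408, 0.546], [-0.441, 0.519], [-0.474, 0.49], [-0.504, 0.459], [-0.532, 0.426], [-0.558, 0.391], [-0.582, 0.355], [-0.603, 0.317], [-0.622, 0.278], [-0.639, 0.238], [-0.653, 0.197], [-0.664, 0.155], [-0.672, 0.112], [-0.678, 0.069]]
```

```bash
python3 -m pendant '[[[-0.003,0.682,0,0,0,0,-1],[-0.046,0.68,0,0,0,0,-1],[-0.089,0.676,0,0,0,0,-1],[-0.132,0.669,0,0,0,0,-1],[-0.174,0.659,0,0,0,0,-1],[-0.216,0.646,0,0,0,0,-1],[-0.257,0.631,0,0,0,0,-1],[-0.296,0.614,0,0,0,0,-1]]]'
python3 -m pendant '[[[-0.335,0.594,0,0,0,0,-1],[-0.372,0.571,0,0,0,0,-1],[-0.408,0.546,0,0,0,0,-1],[-0.441,0.519,0,0,0,0,-1],[-0.474,0.49,0,0,0,0,-1],[-0.504,0.459,0,0,0,0,-1],[-0.532,0.426,0,0,0,0,-1],[-0.558,0.391,0,0,0,0,-1]]]'
python3 -m pendant '[[[-0.582,0.355,0,0,0,0,-1],[-0.603,0.317,0,0,0,0,-1],[-0.622,0.278,0,0,0,0,-1],[-0.639,0.238,0,0,0,0,-1],[-0.653,0.197,0,0,0,0,-1],[-0.664,0.155,0,0,0,0,-1],[-0.672,0.112,0,0,0,0,-1],[-0.678,0.069,0,0,0,0,-1]]]'
python3 -m pendant '[[[0,0,0,0,0,0,0.4],[0,0,0,0,0,0,0.4],[0,0,0,0,0,0,0.4],[0,0,0,0,0,0,0.4],[0,0,-1,0,0,0,0.4],[0,0,-1,0,0,0,0.4],[0,0,-1,0,0,0,0.4],[0,0,-1,0,0,0,0.4]]]' 15
python3 -m pendant '[[[0.3,-1,-0.6,0,0,0,0.4],[0.3,-1,-0.6,0,0,0,0.4],[0.3,-1,-0.6,0,0,0,0.4],[0.3,-1,-0.6,0,0,0,0.4],[0.3,-1,-0.6,0,0,0,0.4],[0.3,-1,0,0,0,0,0.4],[0.3,-1,0,0,0,0,0.4],[0.3,-1,0,0,0,0,0.4]]]'
python3 -c "
from h import *
for i in range(6): vision.capture('wrist')"
python3 look.py wrist .0445
python3 -c "
from h import *
c=cap('wrist'); cv2.imwrite('pics/w6.png',c['frame'])"
```

```text
time_s: 49.95
tcp_pos: [0.4508, 0.1423, 0.1111]
eef_rot: [-180.0, -0.0, -180.0]
contact_force: [-0.5, -1.0, -0.3]
gripper_width: 0.0217
gripper_force: 8.0
time_s: 50.75
tcp_pos: [0.5238, 0.2216, 0.1111]
eef_rot: [-180.0, -0.0, 180.0]
contact_force: [-0.5, -2.2, -1.4]
gripper_width: 0.0217
gripper_force: 8.0
time_s: 51.55
tcp_pos: [0.6263, 0.2559, 0.111]
eef_rot: [180.0, -0.0, 180.0]
contact_force: [-1.2, -0.1, -1.4]
gripper_width: 0.0216
gripper_force: 8.0
time_s: 52.35
tcp_pos: [0.6249, 0.2556, 0.1923]
eef_rot: [180.0, 0.0, -180.0]
contact_force: [0.6, 1.0, 0.2]
gripper_width: 0.0614
gripper_force: 0.0
time_s: 53.15
tcp_pos: [0.5762, 0.0936, 0.2505]
eef_rot: [-180.0, -0.1, 180.0]
contact_force: [0.9, 0.2, -0.2]
gripper_width: 0.0611
gripper_force: 0.0
[0.5772 0.0955 0.2508]
```

View pics/w6.png

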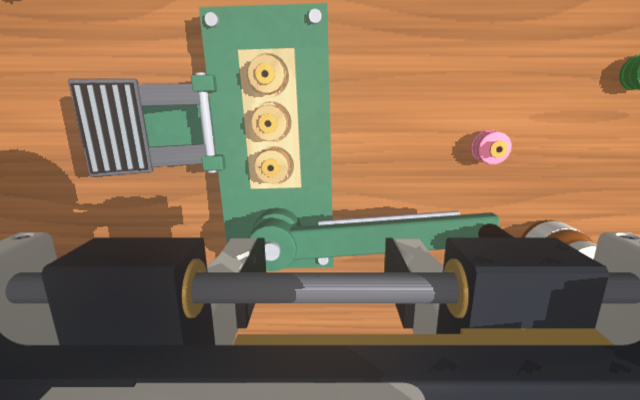

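The arm is clear and the spools are in the nest at (265,74), (268,124) and (270,168). The bushings look pressed, so I'll measure their heights and also the tray.

```bash
python3 - <<'E'
from h import *
from look import spools
import pickle
c=cap('wrist'); print(c['s']['tcp_pos']); spools(c,.0427,.05)
P=pts(c); Z=P[...,2]
for cx,cy in((.4728,.0378),(.5194,.0387),(.5641,.0392)):
    d=np.hypot(P[...,0]-cx,P[...,1]-cy); print('flange z',np.nanmedian(Z[(d<.0085)&(d>.004)]).round(4),'top',np.nanmedian(Z[(d<.016)&(d>.012)]).round(4))
c=pickle.load(open('top0.pkl','rb')); P=pts(c); Z=P[...,2]
for n,(u,v) in dict(tl=(465,173),tr=(524,181),br=(508,276),bl=(451,266)).items(): print(n,ray(c,u,v,.018).round(4))
m=(Z>.011)&(Z<.024); m[:,:445]=0; m[:,530:]=0; m[:165]=0; m[285:]=0
q=P[m]; print('walls',cv2.minAreaRect(q[:,:2].astype(np.float32)),len(q))
E
```

```text
[0.57728344 0.09584922 0.25079144]
(np.int64(264), np.int64(72)) xy 0.4723 0.0373 r 0.0105 z 0.045 n 326 ringHSV [ 16. 106. 217.]
(np.int64(267), np.int64(122)) xy 0.5186 0.0378 r 0.0102 z 0.0448 n 282 ringHSV [ 16. 110. 217.]
(np.int64(269), np.int64(167)) xy 0.5641 0.0386 r 0.0106 z 0.0449 n 259 ringHSV [ 16. 110. 195.]
flange z 0.0451 top 0.0416
flange z 0.0448 top 0.0416
flange z 0.3178 top 0.3297
tl [ 0.6433 -0.3158  0.018 ]
tr [ 0.6263 -0.4594  0.018 ]
br [ 0.3969 -0.4094  0.018 ]
bl [ 0.4178 -0.2754  0.018 ]
walls ((0.5214648246765137, -0.36700868606567383), (0.14227062463760376, 0.240621879696846), 79.04926300048828) 1163
```

```bash
python3 -m pendant '[[[0.217,-0.947,1,0,0,0,0.4],[0.217,-0.947,1,0,0,0,0.4],[0.217,-0.947,1,0,0,0,0.4],[0,0,1,0,0,0,0.4],[0,0,1,0,0,0,0.4],[0,0,1,0,0,0,0.4],[0,0,1,0,0,0,0.4],[0,0,1,0,0,0,0.4]]]' 15
python3 -m pendant '[[[0,0,0,0,0,0,0.4],[0,0,0.95,0,0,0,0.4],[0,0,0.95,0,0,0,0.4],[0,0,0,0,0,0,-1],[0,0,0,0,0,0,-1],[0,0,0,0,0,0,-1],[0,0,0,0,0,0,-1],[0,0,0,0,0,0,-1]]]' 15
python3 -m pendant '[[[0,0,0,0,0,0,-1],[0,0,-1,0,0,0,-1],[0,0,-1,0,0,0,-1],[0,0,-1,0,0,0,-1],[0,0,-1,0,0,0,-1],[0,0,-1,0,0,0,-1],[0,0,-1,0,0,0,-1],[0,0,-1,0,0,0,-1]]]'
python3 -m pendant '[[[0,-1,0,0,0,0,-1],[0,-1,0,0,0,0,-1],[0,-1,0,0,0,0,-1],[0,-1,0,0,0,0,-1],[0,-1,0,0,0,0,-1],[0,-1,0,0,0,0,-1],[0,-1,0,0,0,0,-1],[0,-1,0,0,0,0,-1]]]'
python3 -m pendant '[[[0,-1,-1,0,0,0,-1],[0,-1,-1,0,0,0,-1],[0,-1,-1,0,0,0,-1],[0,-1,0,0,0,0,-1],[0,-1,0,0,0,0,-1],[0,0,0,0,0,0,-1],[0,0,0,0,0,0,-1],[0,0,0,0,0,0,-1]]]'
python3 - <<'E'
from h import *
for i in range(4): vision.capture('wrist')
c=cap('wrist'); print(c['s']['tcp_pos']); P=pts(c); Z=P[:230,:,2]; cv2.imwrite('pics/w7.png',c['frame'])
q=P[:230][(Z>.012)&(Z<.023)&(P[:230,:,1]<-.25)]; print('walls',cv2.minAreaRect(q[:,:2].astype(np.float32)),len(q))
q=P[:230][(Z>.004)&(Z<.010)&(P[:230,:,1]<-.25)]; print('floor',cv2.minAreaRect(q[:,:2].astype(np.float32)),len(q),np.median(q[:,2]))
E
```

```text
time_s: 54.4
tcp_pos: [0.5643, 0.0391, 0.0903]
eef_rot: [-180.0, 0.0, -180.0]
contact_force: [0.5, 0.8, -0.3]
gripper_width: 0.0613
gripper_force: 0.0
time_s: 55.2
tcp_pos: [0.5649, 0.039, 0.0544]
eef_rot: [180.0, 0.1, -180.0]
contact_force: [-1.3, 0.9, 5.3]
gripper_width: 0.0353
gripper_force: 15.0
time_s: 56.0
tcp_pos: [0.5638, 0.0385, 0.1942]
eef_rot: [180.0, -0.0, 180.0]
contact_force: [-0.8, 0.3, -0.1]
gripper_width: 0.0353
gripper_force: 15.0
time_s: 56.8
tcp_pos: [0.5638, -0.1222, 0.1933]
eef_rot: [180.0, -0.0, 180.0]
contact_force: [0.1, -0.1, -0.7]
gripper_width: 0.0355
gripper_force: 15.0
time_s: 57.6
tcp_pos: [0.5639, -0.2209, 0.2531]
eef_rot: [180.0, -0.0, 180.0]
contact_force: [-0.7, -0.9, -0.3]
gripper_width: 0.035
gripper_force: 15.0
[ 0.5641709  -0.22075983  0.25323135]
walls ((0.5195009112358093, -0.36612218618392944), (0.14060527086257935, 0.23947212100028992), 79.2487564086914) 4582
floor ((0.518036961555481, -0.36311089992523193), (0.1362166851758957, 0.23333020508289337), 79.57776641845703) 23418 0.006544338113070841
```

View pics/w7.png

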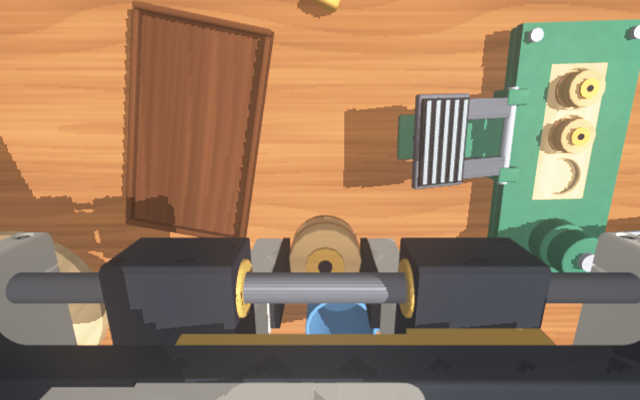

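The tray floor is visible and empty, with corners at pixels (135,5), (272,33), (240,235) and (128,222).

```bash
python3 -m pendant '[[[-0.09,-0.978,0.5,0,0,0,-1],[-0.09,-0.978,0.5,0,0,0,-1],[-0.09,-0.978,0.5,0,0,0,-1],[-0.09,-0.978,0.5,0,0,0,-1],[-0.09,-0.978,0.5,0,0,0,-1],[-0.09,-0.978,0.5,0,0,0,-1],[-0.09,-0.978,0.5,0,0,0,-1],[-0.09,-0.978,0.5,0,0,0,-1]]]'
python3 -m pendant '[[[0,0,1,0,0,0,-1],[0,0,1,0,0,0,-1],[0,0,1,0,0,0,-1],[0,0,1,0,0,0,-1],[0,0,1,0,0,0,-1],[0,0,0.5,0,0,0,-1],[0,0,0,0,0,0,-1],[0,0,0,0,0,0,-1]]]'
python3 -m pendant '[[[0,0,0.4,0,0,0,-1],[0,0,0.4,0,0,0,-1],[0,0,0.2,0,0,0,-1],[0,0,0.1,0,0,0,-1],[0,0,0,0,0,0,-1],[0,0,0,0,0,0,-1],[0,0,0,0,0,0,-1],[0,0,0,0,0,0,-1]]]'
```

```text
time_s: 58.65
tcp_pos: [0.5787, -0.379, 0.1725]
eef_rot: [-180.0, 0.0, -180.0]
contact_force: [-0.4, 0.5, -0.4]
gripper_width: 0.0354
gripper_force: 15.0
time_s: 59.45
tcp_pos: [0.5788, -0.3783, 0.0636]
eef_rot: [-180.0, 0.0, -180.0]
contact_force: [1.0, 0.9, -0.5]
gripper_width: 0.0353
gripper_force: 15.0
time_s: 60.25
tcp_pos: [0.5782, -0.3777, 0.0415]
eef_rot: [180.0, -0.0, 180.0]
contact_force: [-3.7, 2.5, 5.0]
gripper_width: 0.0355
gripper_force: 15.0
```

```bash
python3 -m pendant '[[[0,0,0,0,0,0,0.4],[0,0,0,0,0,0,0.4],[0,0,0,0,0,0,0.4],[0,0,-1,0,0,0,0.4],[0,0,-1,0,0,0,0.4],[0,0,-1,0,0,0,0.4],[0,0,-1,0,0,0,0.4],[0,0,-1,0,0,0,0.4]]]'
python3 -m pendant '[[[0.37,1,-0.3,0,0,0,0.4],[0.37,1,-0.3,0,0,0,0.4],[0.37,1,-0.3,0,0,0,0.4],[0.37,1,-0.3,0,0,0,0.4],[0.37,1,0,0,0,0,0.4],[0.37,1,0,0,0,0,0.4],[0.37,1,0,0,0,0,0.4],[0.37,1,0,0,0,0,0.4]]]'
python3 -m pendant '[[[0,1,0,0,0,0,0.4],[0,1,0,0,0,0,0.4],[0,1,0,0,0,0,0.4],[0,1,0,0,0,0,0.4],[0,1,0,0,0,0,0.4],[0,1,0,0,0,0,0.4],[0,1,0,0,0,0,0.4],[0,1,0,0,0,0,0.4]]]'
python3 -m pendant '[[[0,1,0,0,0,0,0.4],[0,1,0,0,0,0,0.4],[0,1,0,0,0,0,0.4],[0,1,0,0,0,0,0.4],[0,0.8,0,0,0,0,0.4],[0,0,0,0,0,0,0.4],[0,0,0,0,0,0,0.4],[0,0,0,0,0,0,0.4]]]'
python3 -c "
from h import *
from look import spools
for i in range(3): vision.capture('wrist')
c=cap('wrist'); print(c['s']['tcp_pos']); spools(c,.0427,.05)"
```

```text
time_s: 61.05
tcp_pos: [0.5786, -0.3779, 0.1418]
eef_rot: [-180.0, 0.0, 180.0]
contact_force: [0.6, -0.3, 0.7]
gripper_width: 0.0615
gripper_force: 0.0
time_s: 61.85
tcp_pos: [0.5191, -0.2171, 0.1652]
eef_rot: [-180.0, 0.0, 180.0]
contact_force: [1.4, -0.1, 0.5]
gripper_width: 0.0612
gripper_force: 0.0
time_s: 62.65
tcp_pos: [0.5194, -0.057, 0.1652]
eef_rot: [180.0, 0.0, 180.0]
contact_force: [0.4, 0.0, 0.7]
gripper_width: 0.0614
gripper_force: 0.0
time_s: 63.45
tcp_pos: [0.5192, 0.0378, 0.1651]
eef_rot: [-180.0, -0.0, 180.0]
contact_force: [-0.2, 0.3, 0.1]
gripper_width: 0.0613
gripper_force: 0.0
[0.51928221 0.03764364 0.16513129]
(np.int64(324), np.int64(143)) xy 0.475 0.0378 r 0.0102 z 0.045 n 476 ringHSV [ 19.  96. 237.]
(np.int64(325), np.int64(202)) xy 0.5199 0.0388 r 0.0101 z 0.0449 n 416 ringHSV [ 16. 112. 203.]
```

```bash
python3 -m pendant '[[[0,0.03,1,0,0,0,0.4],[0,0,1,0,0,0,0.4],[0,0,1,0,0,0,0.4],[0,0,1,0,0,0,0.4],[0,0,1,0,0,0,0.4],[0,0,0.6,0,0,0,0.4],[0,0,0,0,0,0,0.4],[0,0,0,0,0,0,-1]]]'
python3 -m pendant '[[[0,0,0,0,0,0,-1],[0,0,0,0,0,0,-1],[0,0,0,0,0,0,-1],[0,0,0,0,0,0,-1],[0,0,0,0,0,0,-1],[0,0,-1,0,0,0,-1],[0,0,-1,0,0,0,-1],[0,0,-1,0,0,0,-1]]]'
python3 -m pendant '[[[0,0,-1,0,0,0,-1],[0,0,-1,0,0,0,-1],[0,0,-1,0,0,0,-1],[0,-1,0,0,0,0,-1],[0,-1,0,0,0,0,-1],[0,-1,0,0,0,0,-1],[0,-1,0,0,0,0,-1],[0,-1,0,0,0,0,-1]]]'
python3 -m pendant '[[[0,-1,0,0,0,0,-1],[0,-1,0,0,0,0,-1],[0,-1,0,0,0,0,-1],[0,-1,0,0,0,0,-1],[0,-1,0,0,0,0,-1],[0,-1,0,0,0,0,-1],[0,-1,0,0,0,0,-1],[0,-1,0,0,0,0,-1]]]'
python3 -m pendant '[[[0,-1,0,0,0,0,-1],[0,-1,0,0,0,0,-1],[0,-1,0,0,0,0,-1],[0,-1,0,0,0,0,-1],[0,-1,0,0,0,0,-1],[0,-1,0,0,0,0,-1],[0,-1,0,0,0,0,-1],[0,-0.2,0,0,0,0,-1]]]'
python3 -m pendant '[[[0,0,0,0,0,0,-1],[0,0,1,0,0,0,-1],[0,0,1,0,0,0,-1],[0,0,1,0,0,0,-1],[0,0,1,0,0,0,-1],[0,0,1,0,0,0,-1],[0,0,0,0,0,0,-1],[0,0,0,0,0,0,-1]]]'
```

```text
time_s: 64.45
tcp_pos: [0.5197, 0.0387, 0.0535]
eef_rot: [-180.0, 0.0, 180.0]
contact_force: [0.5, -0.1, 0.4]
gripper_width: 0.0576
gripper_force: 0.0
time_s: 65.25
tcp_pos: [0.519, 0.0387, 0.1137]
eef_rot: [-180.0, -0.0, 180.0]
contact_force: [0.0, -0.4, -0.1]
gripper_width: 0.035
gripper_force: 15.0
time_s: 66.05
tcp_pos: [0.519, -0.062, 0.1731]
eef_rot: [180.0, -0.0, 180.0]
contact_force: [0.2, 0.2, -1.1]
gripper_width: 0.0354
gripper_force: 15.0
time_s: 66.85
tcp_pos: [0.519, -0.222, 0.173]
eef_rot: [180.0, -0.0, 180.0]
contact_force: [0.6, 0.2, -0.1]
gripper_width: 0.0355
gripper_force: 15.0
time_s: 67.65
tcp_pos: [0.5189, -0.3667, 0.1726]
eef_rot: [180.0, -0.0, 179.9]
contact_force: [-0.2, -0.0, -0.9]
gripper_width: 0.0353
gripper_force: 15.0
time_s: 68.45
tcp_pos: [0.5194, -0.3646, 0.0734]
eef_rot: [180.0, -0.0, -180.0]
contact_force: [0.2, 0.2, 0.6]
gripper_width: 0.0355
gripper_force: 15.0
```

```bash
python3 -m pendant '[[[0,0,0.5,0,0,0,-1],[0,0,0.5,0,0,0,-1],[0,0,0.3,0,0,0,-1],[0,0,0.15,0,0,0,-1],[0,0,0.05,0,0,0,-1],[0,0,0,0,0,0,-1],[0,0,0,0,0,0,-1],[0,0,0,0,0,0,-1]]]'
python3 -m pendant '[[[0,0,0,0,0,0,0.4],[0,0,0,0,0,0,0.4],[0,0,0,0,0,0,0.4],[0,0,-1,0,0,0,0.4],[0,0,-1,0,0,0,0.4],[0,0,-1,0,0,0,0.4],[0,0,-1,0,0,0,0.4],[0,0,-1,0,0,0,0.4]]]'
python3 -m pendant '[[[0.285,1,-0.3,0,0,0,0.4],[0.285,1,-0.3,0,0,0,0.4],[0.285,1,-0.3,0,0,0,0.4],[0.285,1,-0.3,0,0,0,0.4],[0.285,1,0,0,0,0,0.4],[0.285,1,0,0,0,0,0.4],[0.285,1,0,0,0,0,0.4],[0.285,1,0,0,0,0,0.4]]]'
python3 -m pendant '[[[0,1,0,0,0,0,0.4],[0,1,0,0,0,0,0.4],[0,1,0,0,0,0,0.4],[0,1,0,0,0,0,0.4],[0,1,0,0,0,0,0.4],[0,1,0,0,0,0,0.4],[0,1,0,0,0,0,0.4],[0,1,0,0,0,0,0.4]]]'
python3 -m pendant '[[[0,1,0,0,0,0,0.4],[0,1,0,0,0,0,0.4],[0,1,0,0,0,0,0.4],[0,1,0,0,0,0,0.4],[0,0.2,0,0,0,0,0.4],[0,0,0,0,0,0,0.4],[0,0,0,0,0,0,0.4],[0,0,0,0,0,0,0.4]]]'
python3 -c "
from h import *
from look import spools
for i in range(3): vision.capture('wrist')
c=cap('wrist'); print(c['s']['tcp_pos']); spools(c,.0427,.05)"
```

```text
time_s: 69.25
tcp_pos: [0.5195, -0.3653, 0.0435]
eef_rot: [-180.0, 0.0, 180.0]
contact_force: [-0.1, 1.3, -0.4]
gripper_width: 0.0352
gripper_force: 15.0
time_s: 70.05
tcp_pos: [0.5192, -0.3652, 0.1441]
eef_rot: [180.0, 0.0, 180.0]
contact_force: [0.6, -0.9, 0.4]
gripper_width: 0.0611
gripper_force: 0.0
time_s: 70.85
tcp_pos: [0.4734, -0.2044, 0.1673]
eef_rot: [180.0, 0.0, 180.0]
contact_force: [0.3, -0.9, 0.0]
gripper_width: 0.0613
gripper_force: 0.0
time_s: 71.65
tcp_pos: [0.4736, -0.0444, 0.1674]
eef_rot: [180.0, 0.0, 180.0]
contact_force: [0.1, 1.1, 0.8]
gripper_width: 0.0617
gripper_force: 0.0
time_s: 72.45
tcp_pos: [0.4736, 0.0382, 0.1671]
eef_rot: [-180.0, -0.0, 180.0]
contact_force: [-0.3, -0.4, 0.0]
gripper_width: 0.0613
gripper_force: 0.0
[0.473715   0.03828245 0.16715469]
(np.int64(324), np.int64(200)) xy 0.4733 0.0375 r 0.0103 z 0.045 n 415 ringHSV [ 17.  104.5 138.5]
```

```bash
python3 -m pendant '[[[0,0,1,0,0,0,0.4],[0,0,1,0,0,0,0.4],[0,0,1,0,0,0,0.4],[0,0,1,0,0,0,0.4],[0,0,1,0,0,0,0.4],[0,0,0.7,0,0,0,0.4],[0,0,0,0,0,0,0.4],[0,0,0,0,0,0,-1]]]'
python3 -m pendant '[[[0,0,0,0,0,0,-1],[0,0,0,0,0,0,-1],[0,0,0,0,0,0,-1],[0,0,0,0,0,0,-1],[0,0,0,0,0,0,-1],[0,0,-1,0,0,0,-1],[0,0,-1,0,0,0,-1],[0,0,-1,0,0,0,-1]]]'
python3 -m pendant '[[[0.2,0,-1,0,0,0,-1],[0.2,0,-1,0,0,0,-1],[0.25,0,-1,0,0,0,-1],[0,-1,0,0,0,0,-1],[0,-1,0,0,0,0,-1],[0,-1,0,0,0,0,-1],[0,-1,0,0,0,0,-1],[0,-1,0,0,0,0,-1]]]'
python3 -m pendant '[[[0,-1,0,0,0,0,-1],[0,-1,0,0,0,0,-1],[0,-1,0,0,0,0,-1],[0,-1,0,0,0,0,-1],[0,-1,0,0,0,0,-1],[0,-1,0,0,0,0,-1],[0,-1,0,0,0,0,-1],[0,-1,0,0,0,0,-1]]]'
python3 -m pendant '[[[0,-1,0,0,0,0,-1],[0,-1,0,0,0,0,-1],[0,-1,0,0,0,0,-1],[0,-1,0,0,0,0,-1],[0,-1,0,0,0,0,-1],[0,-1,0,0,0,0,-1],[0,-0.65,0,0,0,0,-1],[0,0,0,0,0,0,-1]]]'
python3 -m pendant '[[[0,0,0,0,0,0,-1],[0,0,1,0,0,0,-1],[0,0,1,0,0,0,-1],[0,0,1,0,0,0,-1],[0,0,1,0,0,0,-1],[0,0,1,0,0,0,-1],[0,0,0,0,0,0,-1],[0,0,0,0,0,0,-1]]]'
```

```text
time_s: 73.45
tcp_pos: [0.4739, 0.0386, 0.0533]
eef_rot: [-180.0, -0.0, 180.0]
contact_force: [-0.2, 0.1, 0.1]
gripper_width: 0.0575
gripper_force: 0.0
time_s: 74.25
tcp_pos: [0.4734, 0.0387, 0.1138]
eef_rot: [-180.0, -0.0, 180.0]
contact_force: [0.3, 1.0, -0.7]
gripper_width: 0.0355
gripper_force: 15.0
time_s: 75.05
tcp_pos: [0.4604, -0.062, 0.1732]
eef_rot: [180.0, -0.0, 180.0]
contact_force: [0.2, 0.2, 0.2]
gripper_width: 0.0353
gripper_force: 15.0
time_s: 75.85
tcp_pos: [0.4604, -0.222, 0.173]
eef_rot: [180.0, -0.0, 180.0]
contact_force: [0.0, -0.4, 0.4]
gripper_width: 0.0353
gripper_force: 15.0
time_s: 76.65
tcp_pos: [0.4604, -0.3553, 0.1727]
eef_rot: [180.0, -0.0, 179.9]
contact_force: [-0.0, 0.0, -1.3]
gripper_width: 0.0351
gripper_force: 15.0
time_s: 77.45
tcp_pos: [0.4608, -0.3537, 0.0735]
eef_rot: [-180.0, -0.0, -180.0]
contact_force: [-0.4, 0.1, -0.0]
gripper_width: 0.0352
gripper_force: 15.0
```

Lower to 0.041, release and lift. Then I move towards the press at a good height and check everything.

```bash
python3 -m pendant '[[[0,0,0.5,0,0,0,-1],[0,0,0.5,0,0,0,-1],[0,0,0.3,0,0,0,-1],[0,0,0.2,0,0,0,-1],[0,0,0.07,0,0,0,-1],[0,0,0,0,0,0,-1],[0,0,0,0,0,0,-1],[0,0,0,0,0,0,-1]]]'
python3 -m pendant '[[[0,0,0,0,0,0,0.4],[0,0,0,0,0,0,0.4],[0,0,0,0,0,0,0.4],[0,0,-1,0,0,0,0.4],[0,0,-1,0,0,0,0.4],[0,0,-1,0,0,0,0.4],[0,0,-1,0,0,0,0.4],[0,0,-1,0,0,0,0.4]]]'
python3 -m pendant '[[[-0.8,0.8,-0.8,0,0,0,0.4],[-0.8,0.8,-0.8,0,0,0,0.4],[-0.8,0.8,-0.8,0,0,0,0.4],[-0.8,0.8,-0.8,0,0,0,0.4],[-0.8,0.8,-0.8,0,0,0,0.4],[-0.8,0.8,-0.8,0,0,0,0.4],[-0.8,0.8,-0.8,0,0,0,0.4],[0,0,0,0,0,0,0.4]]]'
python3 - <<'E'
from h import *
from look import spools
for i in range(4): vision.capture('wrist')
c=cap('wrist'); print(c['s']['tcp_pos']); P=pts(c); Z=P[...,2]; cv2.imwrite('pics/w8.png',c['frame'])
spools(c,.0293,.036)
t=np.radians(-10.75)
for n,p in(('T1',(.5785,-.3775)),('T2',(.5195,-.3653)),('T3',(.4605,-.355))):
    d=np.hypot(P[...,0]-p[0],P[...,1]-p[1]); dx,dy=p[0]-.5195,p[1]+.366
    q=P[(d<.017)&(Z>.0265)&(Z<.0305)]; A=np.c_[q[:,:2],np.ones(len(q))]; k=np.linalg.lstsq(A,q[:,2],rcond=None)[0] if len(q)>20 else [0,0,0]
    print(n,'tray xy',(dx*np.cos(t)+dy*np.sin(t)).round(3),(-dx*np.sin(t)+dy*np.cos(t)).round(3),'face z',np.median(q[:,2]).round(4),'tilt',np.hypot(*k[:2]).round(3),len(q))
E
```

```text
time_s: 78.25
tcp_pos: [0.4609, -0.3543, 0.0421]
eef_rot: [-180.0, 0.0, 180.0]
contact_force: [0.1, 0.5, -0.6]
gripper_width: 0.0356
gripper_force: 15.0
time_s: 79.05
tcp_pos: [0.4605, -0.3542, 0.1427]
eef_rot: [-180.0, 0.0, 180.0]
contact_force: [0.8, -0.3, -0.5]
gripper_width: 0.0611
gripper_force: 0.0
time_s: 79.85
tcp_pos: [0.5752, -0.241, 0.2561]
eef_rot: [-179.9, 0.2, -179.9]
contact_force: [-0.1, 0.6, -0.2]
gripper_width: 0.0615
gripper_force: 0.0
[ 0.57178291 -0.24238721  0.25294198]
(np.int64(559), np.int64(25)) xy 0.4226 -0.0146 r 0.0067 z 0.0308 n 142 ringHSV [ 72.  89. 173.]
(np.int64(212), np.int64(65)) xy 0.4582 -0.3535 r 0.0123 z 0.032 n 339 ringHSV [ 15.  116.5 216.5]
(np.int64(531), np.int64(82)) xy 0.4762 -0.0337 r 0.0082 z 0.0337 n 70 ringHSV [ 70.  63. 120.]
(np.int64(207), np.int64(127)) xy 0.52 -0.3633 r 0.0125 z 0.0318 n 278 ringHSV [ 15. 116. 216.]
(np.int64(519), np.int64(172)) xy 0.5645 -0.0301 r 0.0076 z 0.0341 n 50 ringHSV [ 73.   66.  161.5]
(np.int64(200), np.int64(181)) xy 0.5769 -0.3792 r 0.0131 z 0.0317 n 247 ringHSV [ 15. 117. 192.]
T1 tray xy 0.06 -0.0 face z 0.0284 tilt 0.008 496
T2 tray xy -0.0 0.001 face z 0.0285 tilt 0.003 586
T3 tray xy -0.06 -0.0 face z 0.0286 tilt 0.009 648
```

View pics/w8.png

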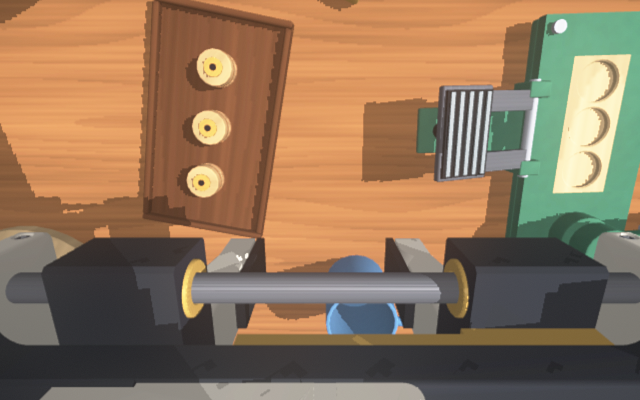

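The three spools stand upright in the tray at (213,67), (208,127) and (202,181). The nest is empty, the press arm is clear and the gripper is free.

```bash
python3 -c "
from h import *
print(r.close_job())"
```

```text
the job is handed in; nothing more can be done
None
```

The job is handed in, though no verdict came back: all three bushings measured about 5 mm in (4.5 mm needed), the spools stand upright in the tray, the press arm is clear with the pedal released, and the mug, glue jar and finger plane were not touched.

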